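Roll home the glazing bead of a growth-chamber hatch

TASK

The snap-in bead along one side of the growth chamber's glazed hatch is tucked in at one end and stands up along the rest. Take the hand roller from its stand and roll it along the bead under firm, even pressure, from the tucked-in end to the free end, until the bead sits flat on the frame over its whole length; do not press so hard that the pane cracks, keep the gripper itself off the hatch, and leave the other things where they are. Then hang the roller upright in its stand again and let go.

Things in the scene. Friction and masses are not known exactly. Their poses are not given: they have to be found in the camera images.
- hatch: Glazed hatch of the growth chamber, 200 (x) x 300 (y) mm, fixed on the bench; origin: centre of its underside. Dark metal frame, top 34 mm above the bench, rails 36 mm wide round a sunken pane (top at 24 mm). White plastic bead on all four sides, home on three (tops at 39 mm); the loose one is on the -x side. The pane cracks if the roller presses on the hatch with more than 27 N.
- bead_start (a point): On the loose bead's centre line, at its tucked-in end (the hatch's -y end), at the height of the bead's top when home (39 mm above the bench). The bead is 18 mm wide and runs straight from here to bead_end, parallel to the hatch's y, 240 mm long. Its first 40 mm from here are home for good. A fixed bead of the same height lies 2.5 mm beyond each end.
- bead_end (a point): The hatch lies on a soft gasket and rocks: pressed near either end of the bead, the frame gives there by several mm (not in the middle), springing back. This point: the same as bead_start at the other, free end (the hatch's +y end), at the home height of its top; the bead itself stands 2.5 to 3.5 mm higher there at the start.
- roller_grip (a point): Hand roller, 155 mm tall, about 0.3 kg: a wheel at the bottom in a fork 36 mm wide, a guard plate, and an upright wooden handle, 28 (x) by 24 (y) mm in section, from 73 to 155 mm above the wheel's bottom. This point is on the handle's axis, 115 mm above the wheel's bottom. z points up the handle, x is the wheel's axle, it rolls along its y. A half turn about z changes nothing.
- roller_wheel (a joint): Turn of the roller's wheel on its axle, rad, either way (unlimited, 25 mm of rolling per rad). The wheel is rubber-tyred, 50 mm across, 26 mm wide. Above it the roller's steel guard plate is 60 (x) x 26 (y) x 4 mm, its underside 58 mm above the wheel's bottom.
- slot (a point): Roller's fixed stand, base 96 x 84 mm: two cheeks, 14 mm thick (x), 60 mm long (y), 42 mm apart, tops 70 mm above the bench, slot open at both y ends. This point is midway between the cheeks at the height of their tops. The roller hangs here upright, wheel and fork between the cheeks, guard plate across both cheek tops, its y along the slot's y (wheel's bottom 12 mm above the bench).
- bead0 (a joint): Height of the bead's first loose section (centre 50 mm from bead_start) above home, m (at most 0.007). The bead is slit every 20 mm: two sections are home for good, ten (bead0 to bead9) begin 2.5 to 3.5 mm up. Each slides straight down and stays where it is pushed; it takes 13 to 15 N to move one, so roll with a steady 17 to 20 N (peaks at the edges of sections are higher).
- bead1 (a joint): The same of loose section bead1 (its centre 70 mm from bead_start).
- bead2 (a joint): The same of loose section bead2 (its centre 90 mm from bead_start).
- bead3 (a joint): The same of loose section bead3 (its centre 110 mm from bead_start).
- bead4 (a joint): The same of loose section bead4 (its centre 130 mm from bead_start).
- bead5 (a joint): The same of loose section bead5 (its centre 150 mm from bead_start).
- bead6 (a joint): The same of loose section bead6 (its centre 170 mm from bead_start).
- bead7 (a joint): The same of loose section bead7 (its centre 190 mm from bead_start).
- bead8 (a joint): The same of loose section bead8 (its centre 210 mm from bead_start).
- bead9 (a joint): The same of loose section bead9 (its centre 230 mm from bead_start).
- bottle_big: glass bottle with a cap, 70 mm across, 150 mm tall, beside the hatch; leave alone (origin: centre of its underside)
- bottle_small: smaller capped glass bottle, 56 mm across, 115 mm tall, beside the hatch; leave alone (origin: centre of its underside)
- beaker: glass beaker, 72 mm across, 90 mm tall, beside the hatch; leave alone (origin: centre of its underside)
- screwdriver: screwdriver lying on the bench between the robot and the hatch; leave alone
- stopper: rubber stopper, 34 mm across, 28 mm tall, standing on the hatch's pane; leave alone (origin: centre of its underside)
- filter_disc: white air-filter disc, 44 mm across, 26 mm tall, lying on the hatch's pane; leave alone (origin: centre of its underside)
- offcut: spare piece of bead, 18 x 70 x 5 mm, lying on the hatch's pane; leave alone (origin: centre of its underside)
Mind the look-alikes: they are no part of the job. Leave any blue or yellow look-alike of the part that bears roller_grip alone.

How it is judged:
By the outcome, as a careful person would: the job done as asked, in the order asked, and still so for the second after the job is handed in, with the robot touching nothing.
It also fails if it takes over 69 s, if anything falls off the work surface, if the arm or the gripper's body presses on something with over 40 N, if the wrist force passes 120 N, or if a joint passes its speed limit or range.

ROBOT

A 6-joint arm with a two-finger parallel gripper is mounted at the origin on the work surface. World frame = base frame: x ahead of the robot, y to its left, z up, the work surface at z = 0. Lengths are in m, angles in degrees, forces in N, time in s.
With the tool pointing down it reaches from about 0.4 to 0.825 m from the base axis. Payload 7 kg.
Tool frame: the origin (TCP) lies at the very end of the fingers, on their centre line; the grasp point (between the pads) lies 19 mm behind it; x points along the fingers, y is the direction in which the jaws open and shut, and the axes are right-handed (so a half turn about x gives the same grasp; the last joint's range is limited). The gripper opens to 88 mm and grips with 3 to 60 N. Pads are 19 mm wide; open, the fingers measure 130 mm over their backs; the gripper's body (78 mm by 193 mm) begins 47 mm behind the grasp point.
Start: joints at [-49.383, 20.546, 0.682, 0, -70.136, -16.507], TCP at [0.276, -0.616, 0.227] pointing down, gripper open.
Joint ranges: [-176.03, 176.03], [-82.01, 121.73], [-58.28, 71.71], [-173.87, 95.51], [-174.79, -0.11], [-173.66, 173.66]. Speed limits (degrees/s): [136.94, 136.94, 172.46, 180, 180, 180].

INTERFACE

Orientations are given as [roll, pitch, yaw] about the fixed x, y, z axes, in that order (R = Rz(yaw) Ry(pitch) Rx(roll)).
In Python, from plant import monitor, eyes, ticket gives the robot as it stands. The module is installed in compiled form; this text tells all that it offers.
- The arm moves only by the shell command python3 -m crank 'ROWS'. ROWS is JSON, a list of rows, each an object with "linear": the shift along the world's x, y, z in units of 60 mm (1.0 is 60 mm), a list of three; "rot": the turn, a rotation vector about the world's x, y, z in units of 5 degrees (1.0 is 5 degrees), a list of three; "hand": the opening, from 0 (shut) to 1 (fully open). In form: [{"linear": [tx, ty, tz], "rot": [ax, ay, az], "hand": hand}, ...]. A call has 1 to 20 rows; each row shifts and turns the pose as measured when the row begins; what a row does not reach is not made up. A row lasts 1/8 s, in which the tool goes at most 62.5 mm and 10.7 degrees, less where a joint would pass 70% of its speed; a pose out of reach is approached as far as the arm can. A call is refused whole if a number of a shift passes 1 or a number of a turn 1, either way. A call with a gripper value outside its range is refused whole. The fingers move at their own pace and stop on an object; the grip force is fixed at half the most. Time passes only in rows, so rows that do not move let the fingers close. It gives the time, the measured TCP pose, the force and the opening at its end, in the units of the state.
- monitor.get_obs(): the state, without advancing time (a new reading comes with each control period).
- eyes.snapshot(name): name is "scene" or "top"; returns a dict with "image" (384x512x3 uint8, red, green, blue), "depth" (384x512 float32, m along the optical axis (not along the pixel's ray), 0 where there is no reading), "K" (3x3 intrinsics, pixels), "k1" (the pictures are not rectified: a ray, as slopes to the right and down, at radius r is drawn at 1 + k1 r^2 times it, then the intrinsics apply), "camera_from_world" (4x4, takes a point from world to camera coordinates). Camera axes: x right, y up, looking along -z (the intrinsics and any distortion apply to the point x, -y, -z); pixel columns grow to the right and rows downward; lengths in m; the calibration is good to about 2 mm. A picture is of the moment at which its call begins.
- ticket.close_job(): hands the job in, once; it reports no verdict.
The state is a dict: "clock": time; "joint_pos": joint angles; "qvel": joint speeds; "tau": joint torques, N m; "tool_pos": TCP position; "orientation": TCP orientation; "force": force on the tool from outside, world axes, zero at the start; "moment": the same for the moment, N m; "opening": finger opening in m.
Only numpy, scipy, OpenCV 4.12 (cv2) and the standard library are available. Lean on these libraries where they do the work, as an engineer would, in place of code of your own. Each camera call takes 0.05 s, during which the arm holds its last target.

## Working session

There is one attempt and no reset: what is moved stays moved. The work goes in short steps, Python scripts to look and compute and a shell command to move; the robot and the scene stay as the last step left them, time stands still between calls to the robot, and variables do not carry over. Pictures are saved under pics/ and viewed, and the job is handed in when it is done.

```bash
mkdir -p pics
cat > h.py <<'E'
import numpy as np, cv2
from plant import monitor, eyes, ticket
def save(n,f):
    s=eyes.snapshot(n); cv2.imwrite(f,cv2.cvtColor(s['image'],cv2.COLOR_RGB2BGR)); np.savez('last_%s.npz'%n,**s); return s
def load(n): return dict(np.load('last_%s.npz'%n))
def ray(s,u,v):
    K=s['K'];d=np.array([(u-K[0,2])/K[0,0],(v-K[1,2])/K[1,1]]);p=d.copy()
    for _ in range(30): p=d/(1+float(s['k1'])*(p@p))
    T=np.linalg.inv(s['camera_from_world']); r=T[:3,:3]@np.array([p[0],-p[1],-1.]); return T[:3,3],r
def onz(s,u,v,z):
    o,r=ray(s,u,v); return o+r*(z-o[2])/r[2]
def dep(s,u,v):
    o,r=ray(s,u,v); return o+r*float(s['depth'][int(v),int(u)])
def proj(s,P):
    p=s['camera_from_world']@np.append(P,1); q=np.array([p[0],-p[1]])/-p[2]; q=q*(1+float(s['k1'])*(q@q)); return s['K'][0,0]*q[0]+s['K'][0,2], s['K'][1,1]*q[1]+s['K'][1,2]
E
python3 - <<'E'
from h import *
np.set_printoptions(precision=4,suppress=True)
for n in('scene','top'):
    s=save(n,f'pics/{n}0.png');print(s['K'],s['k1'],np.linalg.inv(s['camera_from_world']))
print(monitor.get_obs())
E
```

```text
[[424.2945   0.     249.5145]
 [  0.     424.2945 196.6354]
 [  0.       0.       1.    ]] -0.03016959655830572 [[-0.2218 -0.8226  0.5235  1.1597]
 [ 0.975  -0.1924  0.1109  0.1169]
 [ 0.0095  0.5351  0.8448  1.1506]
 [ 0.      0.      0.      1.    ]]
[[402.714    0.     252.785 ]
 [  0.     402.714  192.0203]
 [  0.       0.       1.    ]] -0.09473915944985042 [[ 0.0013  0.9998 -0.0186  0.461 ]
 [-1.      0.0014  0.0074 -0.0265]
 [ 0.0074  0.0185  0.9998  1.2643]
 [ 0.      0.      0.      1.    ]]
{'clock': 0.1, 'joint_pos': array([-49.3818,  20.5865,   0.64  ,  -0.0173, -70.1355, -16.5071]), 'qvel': array([-0.0286, -0.1612,  0.181 ,  0.1454,  0.0819,  0.0647]), 'tau': array([ -0.0001, -58.4163,  29.375 ,   7.0154,   0.0102,  -0.0001]), 'tool_pos': array([ 0.2755, -0.6157,  0.2257]), 'orientation': array([ 95.2638,  89.9164, 119.3691]), 'force': array([-0.2406, -0.6795, -0.0224]), 'moment': array([-0.0052,  0.0297, -0.0189]), 'opening': 0.08770744566172539}
```

View pics/scene0.png

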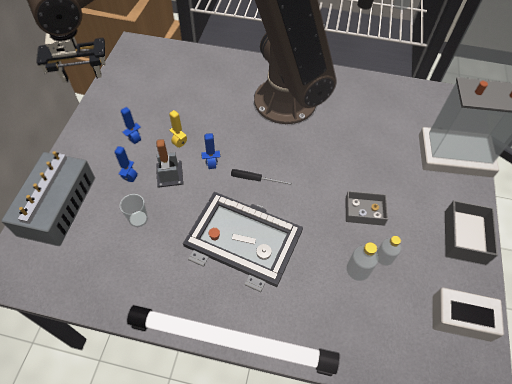

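View pics/top0.png

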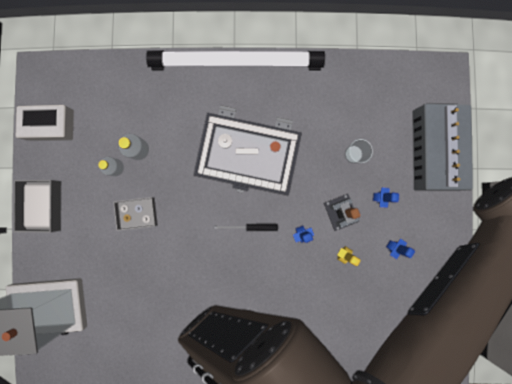

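Candidates for the roller: a wooden handle in the grey stand (scene 163,160; top 343,212), blue ones (scene 131,122; 125,162; 210,149) and a yellow one (scene 177,128). I choose the wooden one in the stand and check it in a close crop.

Run:
```python
import cv2,numpy as np
a=cv2.imread('pics/scene0.png');b=cv2.imread('pics/top0.png')
A=cv2.resize(a[115:200,120:220],(500,425),interpolation=cv2.INTER_CUBIC)
B=cv2.resize(b[185:240,315:370],None,fx=7,fy=7,interpolation=cv2.INTER_CUBIC)
C=cv2.resize(b[105:200,185:310],(790,600),interpolation=cv2.INTER_CUBIC)
cv2.imwrite('pics/c1.png',A);cv2.imwrite('pics/c2.png',B);cv2.imwrite('pics/c3.png',C)
```

```text
(no output)
```

View pics/c1.png

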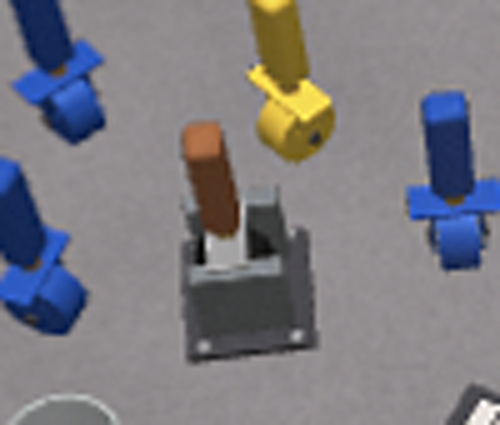

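View pics/c2.png

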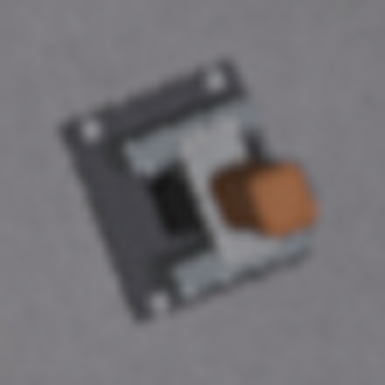

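View pics/c3.png

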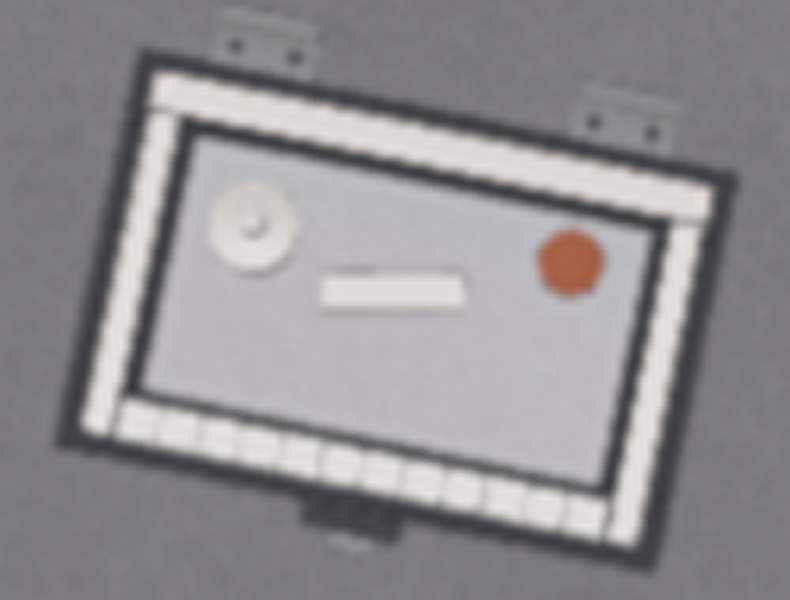

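The crop confirms it: wooden handle, guard plate across the grey stand's cheeks. The loose bead is the segmented strip along the lower edge in the top view (hatch's −x), with the start (−y) at top pixel about (281,187) and the free end about (204,171).

```bash
cat >> h.py <<'E'
def cloud(s):
    H,W=s['depth'].shape;K=s['K']
    uv=np.stack(np.meshgrid(np.arange(W),np.arange(H)),-1).reshape(-1,2).astype(float)
    d=(uv-[K[0,2],K[1,2]])/[K[0,0],K[1,1]];p=d.copy()
    for _ in range(30): p=d/(1+float(s['k1'])*(p**2).sum(1,keepdims=True))
    D=s['depth'].reshape(-1,1)
    X=np.hstack([p[:,:1],-p[:,1:],-np.ones_like(D)])*D
    T=np.linalg.inv(s['camera_from_world']); P=X@T[:3,:3].T+T[:3,3]; P[D[:,0]==0]=np.nan
    return P.reshape(H,W,3)
E
python3 - <<'E'
from h import *
np.set_printoptions(precision=4,suppress=True)
for n in('top','scene'):
    s=load(n);P=cloud(s);hsv=cv2.cvtColor(s['image'],cv2.COLOR_RGB2HSV)
    wood=(hsv[...,0]<15)&(hsv[...,1]>110)&(hsv[...,2]>60)
    nc,L,st,c=cv2.connectedComponentsWithStats(wood.astype(np.uint8))
    for i in range(1,nc):
        if st[i,4]>20: 
            q=P[L==i]; print(n,'wood',c[i],st[i,4],q.mean(0),q.max(0),q.min(0))
    w=(hsv[...,1]<30)&(hsv[...,2]>200)
    # hatch region
    ok=w&(np.abs(P[...,0]-.62)<.2)&(np.abs(P[...,1])<.25)&(P[...,2]>.02)&(P[...,2]<.06)
    nc,L,st,c=cv2.connectedComponentsWithStats(ok.astype(np.uint8))
    m=np.zeros_like(wood)
    for i in range(1,nc):
        if st[i,4]>30: print(i,st[i],c[i]); 
    cs,_=cv2.findContours(ok.astype(np.uint8),cv2.RETR_EXTERNAL,cv2.CHAIN_APPROX_NONE)
    pts=np.vstack([x[:,0] for x in cs if len(x)>20]); 
    Q=np.array([onz(s,u,v,.039)[:2] for u,v in pts])
    r=cv2.minAreaRect((Q*1000).astype(np.float32)); print('beadrect',r, cv2.boxPoints(r))
    # dark+all frame: points height > .02 
    ok=(np.abs(P[...,0]-.62)<.2)&(np.abs(P[...,1])<.25)&(P[...,2]>.027)&(P[...,2]<.06)
    q=P[ok][:,:2]; r=cv2.minAreaRect((q*1000).astype(np.float32)); print('frame',r)
    # stand
    ok=(P[...,2]>.062)&(P[...,2]<.08)&(np.abs(P[...,0]-.48)<.1)&(np.abs(P[...,1]+.25)<.08)
    ok&=~wood
    print('plate',ok.sum(),P[ok].mean(0),cv2.minAreaRect((P[ok][:,:2]*1000).astype(np.float32)))
E
```

```text
top wood [274.8769 146.1231] 65 [ 0.6223 -0.1021  0.0523] [ 0.6349 -0.0903  0.0573] [ 0.6103 -0.1148  0.0467]
top wood [352.602 212.898] 98 [nan nan nan] [nan nan nan] [nan nan nan]
top wood [  8.449  334.7245] 98 [0.1277 0.5652 0.3172] [0.136  0.5788 0.3281] [0.1157 0.5572 0.2934]
1 [210 117  87  22 387] [252.6512 127.7778]
2 [199 123  13  50 159] [205.1509 147.9623]
3 [218 134  14  13 132] [224.303  140.2879]
4 [282 141  13  49 170] [288.2294 164.6882]
5 [236 149  23   5  98] [247.3776 150.7551]
6 [204 169  77  20 356] [241.8624 178.7303]
beadrect ((601.7233276367188, -19.426498413085938), (270.4406433105469, 173.77903747558594), 78.06069946289062) [[ 488.7397 -133.7464]
 [ 658.7595 -169.6969]
 [ 714.707    94.8934]
 [ 544.6872  130.8439]]
frame ((605.6078491210938, -18.440887451171875), (302.5421447753906, 246.0094451904297), 79.02584838867188)
plate 214 [ 0.4281 -0.3069  0.0715] ((423.47796630859375, -312.66876220703125), (70.0490951538086, 60.02638244628906), 21.234546661376953)
scene wood [74.7979 80.234 ] 94 [-0.5201 -1.3328 -0.6371] [-0.5068 -1.2853 -0.5185] [-0.5318 -1.3741 
[... 282 characters left out ...]
 109  84 892] [238.8913 246.9865]
2 [219 197  73  32 358] [255.7207 212.6341]
9 [202 224  26  26 113] [211.9115 237.885 ]
12 [232 234  24  10 126] [243.3968 238.1349]
22 [256 244  16  14 157] [263.6369 250.2611]
23 [229 245  52  23 135] [259.2963 258.437 ]
beadrect ((600.7051391601562, -18.19384765625), (274.3481140136719, 177.86207580566406), 78.0986557006836) [[ 485.3967 -134.0792]
 [ 659.4355 -170.7592]
 [ 716.0135   97.6915]
 [ 541.9747  134.3715]]
frame ((607.5068359375, -20.167770385742188), (301.35015869140625, 247.4082794189453), 77.9827880859375)
plate 185 [ 0.4333 -0.3049  0.0712] ((423.0775146484375, -312.05743408203125), (71.76673126220703, 60.18207550048828), 21.699403762817383)
```

Run:
```python
from h import *
np.set_printoptions(precision=4,suppress=True)
T=load('top');S=load('scene')
print('handle top',onz(T,355.4,213.6,.167), 'scene', onz(S,120+203/5,115+140/5,.167))
print('proj slot',proj(T,[.4233,-.3124,.167]),proj(S,[.4233,-.3124,.167]))
yaw=np.deg2rad(-12);ex=np.array([np.cos(yaw),np.sin(yaw)]);ey=np.array([-ex[1],ex[0]]);c=np.array([.6012,-.0188])
for s,n in((T,'top'),(S,'scene')):
    P=cloud(s);hsv=cv2.cvtColor(s['image'],cv2.COLOR_RGB2HSV)
    # supersample white mask at subpixel
    g=cv2.resize(hsv[...,2],None,fx=4,fy=4,interpolation=cv2.INTER_CUBIC);sa=cv2.resize(hsv[...,1],None,fx=4,fy=4)
    v,u=np.where((g>135 if n=='scene' else g>150)&(sa<45)); 
    u=(u+.5)/4-.5;v=(v+.5)/4-.5
    Q=np.array([onz(s,a,b,.039)[:2] for a,b in zip(u,v) if 180<a<310 and 100<b<290]);q=(Q-c)@np.stack([ex,ey],1)
    for z,lab in((.039,'far'),(.0415,'loose')):
        if z!=.039: Q=np.array([onz(s,a,b,z)[:2] for a,b in zip(u,v) if 180<a<310 and 100<b<290]);q=(Q-c)@np.stack([ex,ey],1)
        for y0 in(-.1,-.05,0,.05,.1):
            m=(abs(q[:,1]-y0)<.012)&(abs(q[:,0]-(.082 if lab=='far' else -.082))<.016); 
            if m.sum(): x=q[m,0]; print(n,lab,y0,x.mean(),np.percentile(x,[2,98]))
    Q=np.array([onz(s,a,b,.039)[:2] for a,b in zip(u,v) if 180<a<310 and 100<b<290]);q=(Q-c)@np.stack([ex,ey],1)
    for sg in(-1,1):
        for x0 in(-.05,0,.05):
            m=(abs(q[:,0]-x0)<.012)&(abs(q[:,1]-sg*.1315)<.016)
            if m.sum(): x=q[m,1]; print(n,'end',sg,x0,x.mean(),np.percentile(x,[2,98]))
```

```text
handle top [ 0.4225 -0.3165  0.167 ] scene [ 0.4259 -0.3124  0.167 ]
proj slot (np.float64(353.9421897939974), np.float64(213.29646611682642)) (np.float64(160.88660804349172), np.float64(142.3495257547031))
top far -0.1 0.0809039246054367 [0.072  0.0898]
top far -0.05 0.08073974593697848 [0.072  0.0895]
top far 0 0.08065401667426221 [0.0718 0.0896]
top far 0.05 0.08064490983554902 [0.0718 0.0895]
top far 0.1 0.08040152554413899 [0.0716 0.0892]
top loose -0.1 -0.07894264151482322 [-0.0883 -0.0697]
top loose -0.05 -0.0789385786811119 [-0.088  -0.0698]
top loose 0 -0.07914622265174664 [-0.0883 -0.0699]
top loose 0.05 -0.07919434262913545 [-0.0884 -0.07  ]
top loose 0.1 -0.07929671622062791 [-0.0886 -0.07  ]
top end -1 -0.05 -0.1290395752794621 [-0.136  -0.1221]
top end -1 0 -0.1289262500139707 [-0.1359 -0.122 ]
top end -1 0.05 -0.12900057719334768 [-0.136 -0.122]
top end 1 -0.05 0.1296637637920075 [0.1226 0.1367]
top end 1 0 0.1297036281734833 [0.1226 0.1368]
top end 1 0.05 0.12972624814840597 [0.1227 0.1367]
scene far -0.1 0.0800083858795588 [0.0668 0.0892]
scene far -0.05 0.07985958247038151 [0.0665 0.0891]
scene far 0 0.07982373981575876 [0.0665 0.0891]
scene far 0.05 0.07977272108119447 [0.0665 0.0891]
scene far 0.1 0.07977321897307364 [0.0665 0.0889]
scene loose -0.1 -0.07955570296961967 [-0.0974 -0.0691]
scene loose -0.05 -0.08132334841046877 [-0.0976 -0.0709]
scene loose 0 -0.08034096237002113 [-0.0898 -0.071 ]
scene loose 0.05 -0.08152023446323567 [-0.0976 -0.0711]
scene loose 0.1 -0.08146585653822068 [-0.0976 -0.071 ]
scene end -1 -0.05 -0.12893182513163598 [-0.1359 -0.1219]
scene end -1 0 -0.12869482321981737 [-0.1358 -0.1217]
scene end -1 0.05 -0.12863904872202178 [-0.1356 -0.1217]
scene end 1 -0.05 0.13011225584067865 [0.1233 0.1369]
scene end 1 0 0.13004511537266245 [0.1233 0.1369]
scene end 1 0.05 0.1300675467978371 [0.1231 0.137 ]
```

```bash
cat >> h.py <<'E'
from scipy.spatial.transform import Rotation as Rn
def toolst():
    o=monitor.get_obs();R=Rn.from_euler('xyz',o['orientation'],degrees=True).as_matrix()
    return o,R
def corr(yawdeg,xyz=None):
    """turn (units) to point straight down with tool y (mod 180) at yawdeg, shift units to xyz"""
    o,R=toolst(); best=None
    for k in(0,180):
        a=np.deg2rad(yawdeg+k); y=np.array([np.cos(a),np.sin(a),0]);x=np.array([0,0,-1.]);G=np.stack([x,y,np.cross(x,y)],1)
        rv=Rn.from_matrix(G@R.T).as_rotvec(degrees=True)
        if best is None or np.linalg.norm(rv)<np.linalg.norm(best): best=rv
    print('t',round(o['clock'],2),'pos',o['tool_pos'].round(4),'F',o['force'].round(1),'open',round(o['opening'],4),'j6',o['joint_pos'][5].round(1),'yyaw',np.rad2deg(np.arctan2(R[1,1],R[0,1])).round(2),'xax',R[:,0].round(4))
    print('rot units',(best/5).round(2), 'shift units',None if xyz is None else ((np.array(xyz)-o['tool_pos'])/.06).round(3))
E
python3 -c "
from h import *
corr(111.5,[.4235,-.3135,.2])"
```

```text
t 0.1 pos [ 0.2755 -0.6157  0.2257] F [-0.2 -0.7 -0. ] open 0.0877 j6 -16.5 yyaw 114.11 xax [-7.0e-04  1.3e-03 -1.0e+00]
rot units [-0.01 -0.01 -0.52] shift units [ 2.466  5.037 -0.429]
```

```bash
python3 -m crank '[{"linear":[0.3,0.6,0],"rot":[0,0,-0.25],"hand":1},{"linear":[0.4,0.8,0],"rot":[0,0,-0.25],"hand":1},{"linear":[0.4,0.8,0],"rot":[0,0,0],"hand":1},{"linear":[0.4,0.8,0],"rot":[0,0,0],"hand":1},{"linear":[0.4,0.8,0],"rot":[0,0,0],"hand":1},{"linear":[0.3,0.6,0],"rot":[0,0,0],"hand":1},{"linear":[0,0,0],"rot":[0,0,0],"hand":1}]'; python3 -c "
from h import *
corr(111.5,[.4235,-.3135,.2])"
```

```text
clock: 0.98
tool_pos: [0.4086, -0.3429, 0.2217]
orientation: [108.0, 89.6, 129.4]
force: [0.4, -0.3, 0.5]
opening: 0.0879
t 0.97 pos [ 0.4086 -0.3429  0.2217] F [ 0.4 -0.3  0.5] open 0.0879 j6 -49.4 yyaw 111.38 xax [-0.0046  0.0057 -1.    ]
rot units [-0.06 -0.05  0.02] shift units [ 0.249  0.491 -0.362]
```

```bash
python3 -m crank '[{"linear":[0.25,0.5,-0.2],"rot":[-0.06,-0.05,0],"hand":1},{"linear":[0,0,0],"rot":[0,0,0],"hand":1}]'; python3 -c "
from h import *
corr(111.5,[.4235,-.3135,.108]);save('scene','pics/s1.png');save('top','pics/t1.png')
a=cv2.imread('pics/s1.png')[60:200,80:240];cv2.imwrite('pics/s1c.png',cv2.resize(a,None,fx=4,fy=4,interpolation=cv2.INTER_CUBIC))"
```

```text
clock: 1.23
tool_pos: [0.4236, -0.3125, 0.2091]
orientation: [127.8, 90.0, 149.2]
force: [0.4, -0.4, 0.0]
opening: 0.0879
t 1.23 pos [ 0.4236 -0.3125  0.2091] F [ 0.4 -0.4  0. ] open 0.0879 j6 -53.5 yyaw 111.4 xax [-7.e-04  4.e-04 -1.e+00]
rot units [-0.   -0.01  0.02] shift units [-0.002 -0.017 -1.685]
```

View pics/s1c.png

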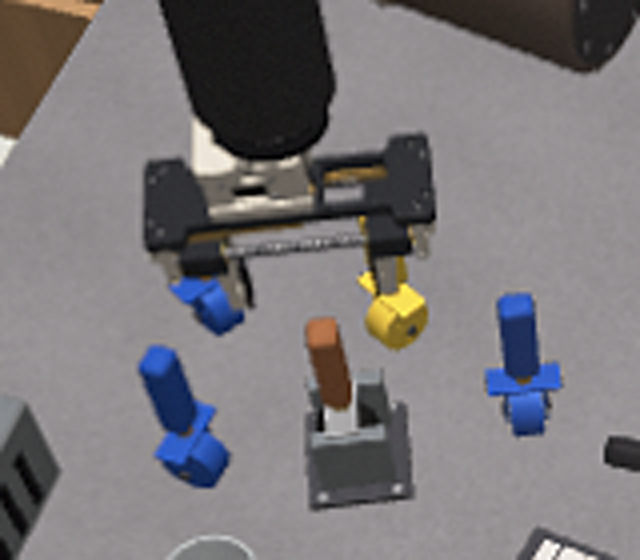

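```bash
python3 -m crank '[{"linear":[0,-0.01,-0.5],"rot":[0,0,0],"hand":1},{"linear":[0,-0.01,-0.6],"rot":[0,0,0],"hand":1},{"linear":[0,0,-0.45],"rot":[0,0,0],"hand":1},{"linear":[0,0,-0.12],"rot":[0,0,0],"hand":1}]'; python3 -c "
from h import *
corr(111.5,[.4235,-.3135,.108]);save('scene','pics/s2.png')
a=cv2.imread('pics/s2.png')[60:200,80:240];cv2.imwrite('pics/s2c.png',cv2.resize(a,None,fx=4,fy=4,interpolation=cv2.INTER_CUBIC))"
```

```text
clock: 1.82
tool_pos: [0.4233, -0.3197, 0.1092]
orientation: [-57.5, 89.7, -36.4]
force: [0.2, -1.1, 0.9]
opening: 0.0874
t 1.82 pos [ 0.4233 -0.3197  0.1092] F [ 0.2 -1.1  0.9] open 0.0874 j6 -53.2 yyaw 111.12 xax [ 0.0036 -0.0027 -1.    ]
rot units [0.03 0.04 0.08] shift units [ 0.003  0.103 -0.021]
```

View pics/s2c.png

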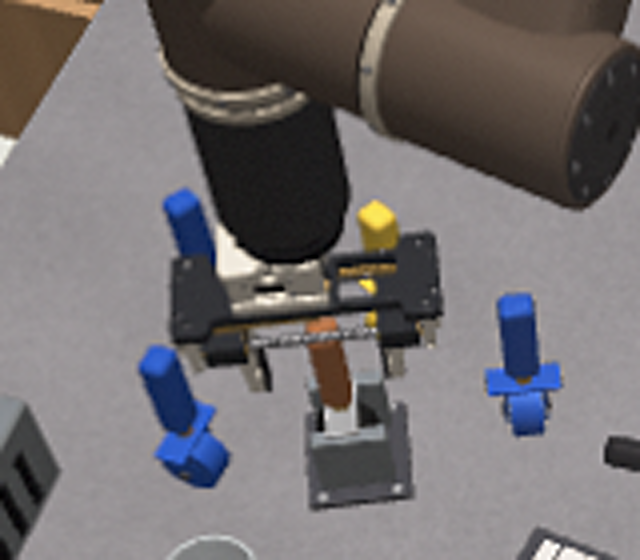

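```bash
python3 -m crank '[{"linear":[0.0,0.1,-0.02],"rot":[0.03,0.04,0.08],"hand":1},{"linear":[0,0,0],"rot":[0,0,0],"hand":1}]'; python3 -c "
from h import *
corr(111.5,[.4235,-.3135,.108])"
```

```text
clock: 2.12
tool_pos: [0.4242, -0.3144, 0.1097]
orientation: [-46.3, 89.9, -24.8]
force: [-0.4, -0.8, 0.2]
opening: 0.0873
t 2.12 pos [ 0.4242 -0.3144  0.1097] F [-0.4 -0.8  0.2] open 0.0873 j6 -53.3 yyaw 111.51 xax [ 0.0021 -0.001  -1.    ]
rot units [ 0.01  0.02 -0.  ] shift units [-0.012  0.015 -0.028]
```

```bash
python3 -m crank '[{"linear":[0.0,0.01,-0.02],"rot":[0,0.02,0],"hand":0.4},{"linear":[0,0,0],"rot":[0,0,0],"hand":0},{"linear":[0,0,0],"rot":[0,0,0],"hand":0},{"linear":[0,0,0],"rot":[0,0,0],"hand":0},{"linear":[0,0,0],"rot":[0,0,0],"hand":0},{"linear":[0,0,0],"rot":[0,0,0],"hand":0}]'; python3 -c "
from h import *
corr(111.5,[.4235,-.3135,.108])"
```

```text
clock: 2.88
tool_pos: [0.4255, -0.3139, 0.1103]
orientation: [-52.6, 89.8, -31.0]
force: [-0.8, 0.2, -0.2]
opening: 0.0333
t 2.88 pos [ 0.4255 -0.3139  0.1103] F [-0.8  0.2 -0.2] open 0.0333 j6 -53.4 yyaw 111.56 xax [ 0.0036 -0.0021 -1.    ]
rot units [ 0.02  0.04 -0.01] shift units [-0.033  0.007 -0.039]
```

```bash
python3 -m crank '[{"linear":[-0.02,0.0,-0.03],"rot":[0,0.02,0],"hand":0},{"linear":[0,0,0],"rot":[0,0,0],"hand":0},{"linear":[0,0,0],"rot":[0,0,0],"hand":0},{"linear":[0,0,0],"rot":[0,0,0],"hand":0}]'; python3 -c "
from h import *
corr(111.5,[.4235,-.3135,.108])"
```

```text
clock: 3.38
tool_pos: [0.4246, -0.314, 0.1088]
orientation: [-67.4, 89.8, -45.9]
force: [-0.5, 0.8, 1.2]
opening: 0.024
t 3.38 pos [ 0.4246 -0.314   0.1088] F [-0.5  0.8  1.2] open 0.024 j6 -53.4 yyaw 111.57 xax [ 0.0024 -0.0025 -1.    ]
rot units [ 0.03  0.03 -0.01] shift units [-0.018  0.009 -0.013]
```

```bash
python3 -m crank '[{"linear":[0,0,0.2],"rot":[0,0,0],"hand":0},{"linear":[0,0,0.4],"rot":[0,0,0],"hand":0},{"linear":[0,0,0.5],"rot":[0,0,0],"hand":0},{"linear":[0,0,0.5],"rot":[0,0,0],"hand":0},{"linear":[0,0,0.3],"rot":[0,0,0],"hand":0},{"linear":[0,0,0],"rot":[0,0,0],"hand":0},{"linear":[0,0,0],"rot":[0,0,0],"hand":0}]'; python3 -c "
from h import *
corr(78.1,[.5032,-.0998,.20]);save('scene','pics/s3.png')
a=cv2.imread('pics/s3.png')[60:200,80:240];cv2.imwrite('pics/s3c.png',cv2.resize(a,None,fx=4,fy=4,interpolation=cv2.INTER_CUBIC))"
```

```text
clock: 4.25
tool_pos: [0.4207, -0.3124, 0.2255]
orientation: [140.1, 89.8, 161.6]
force: [-0.9, -0.6, -3.2]
opening: 0.024
t 4.25 pos [ 0.4207 -0.3124  0.2255] F [-0.9 -0.6 -3.2] open 0.024 j6 -53.4 yyaw 111.48 xax [-0.0038  0.0013 -1.    ]
rot units [-0.03 -0.04 -6.68] shift units [ 1.374  3.544 -0.424]
```

View pics/s3c.png

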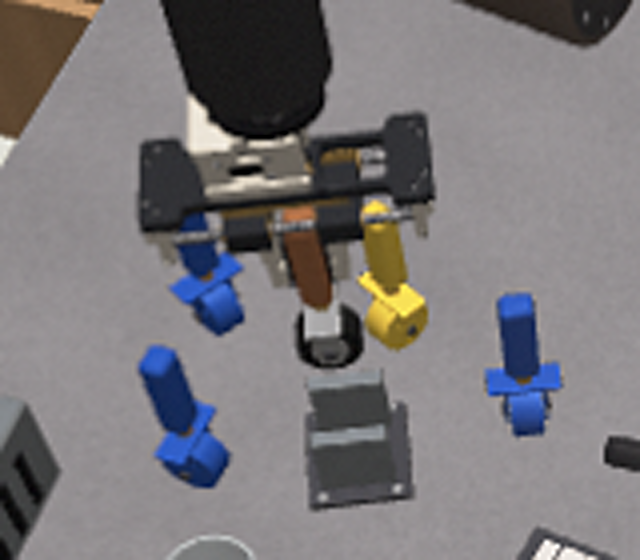

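```bash
python3 -m crank '[{"linear":[0.1,0.25,0],"rot":[0,0,-0.8],"hand":0},{"linear":[0.2,0.5,0],"rot":[0,0,-0.9],"hand":0},{"linear":[0.2,0.5,0],"rot":[0,0,-0.9],"hand":0},{"linear":[0.2,0.5,0],"rot":[0,0,-0.9],"hand":0},{"linear":[0.2,0.5,0],"rot":[0,0,-0.9],"hand":0},{"linear":[0.2,0.5,0],"rot":[0,0,-0.9],"hand":0},{"linear":[0.15,0.4,0],"rot":[0,0,-0.8],"hand":0},{"linear":[0.1,0.25,0],"rot":[0,0,-0.5],"hand":0},{"linear":[0,0,0],"rot":[0,0,0],"hand":0}]'; python3 -c "
from h import *
corr(78.1,[.5032,-.0998,.16])"
```

```text
clock: 5.42
tool_pos: [0.4987, -0.1015, 0.2153]
orientation: [168.8, 88.8, 156.0]
force: [0.2, -0.6, -2.6]
opening: 0.0237
t 5.42 pos [ 0.4987 -0.1015  0.2153] F [ 0.2 -0.6 -2.6] open 0.0237 j6 -112.5 yyaw 77.27 xax [-0.0185  0.0082 -0.9998]
rot units [-0.09 -0.21  0.17] shift units [ 0.075  0.028 -0.922]
```

```bash
python3 -m crank '[{"linear":[0.07,0.03,-0.3],"rot":[-0.09,-0.21,0.17],"hand":0},{"linear":[0,0,-0.5],"rot":[0,0,0],"hand":0},{"linear":[0,0,-0.2],"rot":[0,0,0],"hand":0},{"linear":[0,0,0],"rot":[0,0,0],"hand":0}]'; python3 -c "
from h import *
corr(78.1,[.5032,-.0998,.142])
save('scene','pics/s4.png');save('top','pics/t4.png')
a=cv2.imread('pics/s4.png')[100:290,160:320];b=cv2.imread('pics/t4.png')[90:230,180:330]
cv2.imwrite('pics/s4c.png',np.hstack([cv2.resize(a,(400,475),interpolation=2),cv2.resize(b,(400,475*1),interpolation=2)]))"
```

```text
clock: 5.92
tool_pos: [0.5015, -0.1012, 0.1523]
orientation: [-150.1, 89.8, -161.8]
force: [0.9, -0.1, -2.6]
opening: 0.0242
t 5.92 pos [ 0.5015 -0.1012  0.1523] F [ 0.9 -0.1 -2.6] open 0.0242 j6 -112.4 yyaw 78.28 xax [-0.0032 -0.001  -1.    ]
rot units [ 0.01 -0.04 -0.04] shift units [ 0.029  0.023 -0.172]
```

View pics/s4c.png

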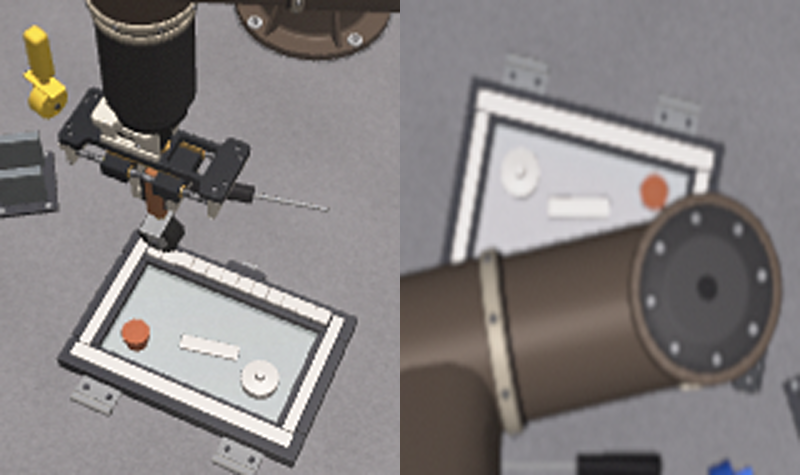

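```bash
python3 -m crank '[{"linear":[0.03,0.02,-0.14],"rot":[0,-0.04,-0.04],"hand":0},{"linear":[0,0,-0.05],"rot":[0,0,0],"hand":0},{"linear":[0,0,0],"rot":[0,0,0],"hand":0}]'; python3 -c "
from h import *
corr(78.1,[.5032,-.0998,.1358])"; python3 -m crank '[{"linear":[0,0,-0.03],"rot":[0,0,0],"hand":0},{"linear":[0,0,-0.03],"rot":[0,0,0],"hand":0}]';python3 -m crank '[{"linear":[0,0,-0.03],"rot":[0,0,0],"hand":0}]'
```

```text
clock: 6.4
tool_pos: [0.5054, -0.0998, 0.1431]
orientation: [7.1, 89.7, -4.8]
force: [-0.2, -0.4, -3.6]
opening: 0.0237
t 6.4 pos [ 0.5054 -0.0998  0.1431] F [-0.2 -0.4 -3.6] open 0.0237 j6 -112.8 yyaw 78.07 xax [ 5.9e-03 -5.0e-04 -1.0e+00]
rot units [0.01 0.07 0.01] shift units [-0.036 -0.    -0.121]
clock: 6.65
tool_pos: [0.5057, -0.0997, 0.1397]
orientation: [8.0, 89.6, -3.9]
force: [0.5, -0.2, -3.3]
opening: 0.0239
clock: 6.78
tool_pos: [0.5057, -0.0997, 0.1379]
orientation: [8.4, 89.6, -3.5]
force: [-0.2, 0.9, -3.3]
opening: 0.0237
```

```bash
python3 -m crank '[{"linear":[-0.04,0,-0.02],"rot":[0,0.08,0],"hand":0},{"linear":[0,0,-0.03],"rot":[0,0,0],"hand":0}]';python3 -m crank '[{"linear":[0,0,-0.03],"rot":[0,0,0],"hand":0}]';python3 -m crank '[{"linear":[0,0,-0.03],"rot":[0,0,0],"hand":0}]'
```

```text
clock: 7.02
tool_pos: [0.503, -0.0998, 0.1348]
orientation: [-133.8, 89.9, -145.7]
force: [-2.0, -0.1, 2.2]
opening: 0.024
clock: 7.15
tool_pos: [0.5031, -0.1, 0.1335]
orientation: [-115.1, 89.9, -127.0]
force: [-3.3, -0.0, 7.2]
opening: 0.0237
clock: 7.28
tool_pos: [0.5031, -0.1002, 0.1326]
orientation: [-98.7, 89.9, -110.6]
force: [-4.6, 1.2, 9.8]
opening: 0.0237
```

```bash
python3 -m crank '[{"linear":[-0.02,0,-0.03],"rot":[0,0,0],"hand":0}]';python3 -m crank '[{"linear":[-0.02,0,-0.03],"rot":[0,0,0],"hand":0}]';python3 -c "
from h import *
corr(78.1,[.5032,-.0998,.1358])"
```

```text
clock: 7.4
tool_pos: [0.5027, -0.1005, 0.1321]
orientation: [-53.8, 89.8, -65.6]
force: [-2.5, -0.1, 12.0]
opening: 0.0242
clock: 7.52
tool_pos: [0.5025, -0.1008, 0.1319]
orientation: [-31.5, 89.7, -43.3]
force: [-3.3, 0.4, 12.2]
opening: 0.0238
t 7.53 pos [ 0.5025 -0.1008  0.1319] F [-3.3  0.4 12.2] open 0.0238 j6 -112.7 yyaw 78.22 xax [ 0.0034 -0.0032 -1.    ]
rot units [ 0.04  0.04 -0.02] shift units [0.012 0.016 0.065]
```

```bash
python3 -m crank '[{"linear":[0.01,0.06,-0.036],"rot":[0.04,0.04,0],"hand":0}]';python3 -m crank '[{"linear":[0.01,0.06,-0.036],"rot":[0,0,0],"hand":0}]';python3 -m crank '[{"linear":[0.01,0.06,-0.036],"rot":[0,0,0],"hand":0}]'; python3 -c "
from h import *
corr(78.1)"
```

```text
clock: 7.65
tool_pos: [0.5036, -0.0977, 0.1315]
orientation: [-13.6, 89.9, -25.3]
force: [-6.3, 0.2, 15.4]
opening: 0.0241
clock: 7.78
tool_pos: [0.5051, -0.0946, 0.1314]
orientation: [-17.3, 89.8, -29.0]
force: [-4.9, -0.2, 15.3]
opening: 0.0242
clock: 7.9
tool_pos: [0.5065, -0.0921, 0.1316]
orientation: [-26.5, 89.6, -38.1]
force: [-5.1, -7.1, 19.2]
opening: 0.0239
t 7.9 pos [ 0.5065 -0.0921  0.1316] F [-5.1 -7.1 19.2] open 0.0239 j6 -113.6 yyaw 78.4 xax [ 0.0054 -0.0043 -1.    ]
rot units [ 0.05  0.06 -0.06] shift units None
```

```bash
cat > st.py <<'E'
from h import *
o,R=toolst();A=np.array([.4990,-.1194]);B=np.array([.5486,.1155]);e=(B-A)/np.linalg.norm(B-A);n=np.array([e[1],-e[0]])
d=o['tool_pos'][:2]-A; N=o['force'][2]+3.2
yaw=np.rad2deg(np.arctan2(R[1,1],R[0,1]))
print('t%.2f s=%.1f lat(+x)=%.1f z=%.1f N=%.1f Falong=%.1f Flat=%.1f yaw=%.1f tiltx=%.2f tilty=%.2f deg'%(o['clock'],d@e*1e3,d@n*1e3,o['tool_pos'][2]*1e3,N,o['force'][:2]@e,o['force'][:2]@n,yaw,np.rad2deg(R[0,0]),np.rad2deg(R[1,0])))
E
python3 -m crank '[{"linear":[-0.01,0.06,-0.03],"rot":[0.05,0.06,-0.05],"hand":0}]' >/dev/null;python3 st.py; python3 -m crank '[{"linear":[-0.01,0.06,-0.03],"rot":[0,0.05,0],"hand":0}]'>/dev/null;python3 st.py
```

```text
t8.03 s=30.3 lat(+x)=1.8 z=132.5 N=18.7 Falong=-8.9 Flat=-2.2 yaw=78.3 tiltx=0.14 tilty=-0.19 deg
t8.15 s=32.4 lat(+x)=1.9 z=133.1 N=16.6 Falong=-6.3 Flat=-1.5 yaw=78.3 tiltx=0.04 tilty=-0.36 deg
```

```bash
python3 -m crank '[{"linear":[-0.03,0.06,-0.034],"rot":[0.03,0.03,0],"hand":0}]' >/dev/null;python3 st.py; python3 -m crank '[{"linear":[-0.02,0.06,-0.034],"rot":[0.03,0.03,0],"hand":0}]'>/dev/null;python3 st.py;python3 -m crank '[{"linear":[-0.02,0.06,-0.034],"rot":[0.03,0.03,0],"hand":0}]'>/dev/null;python3 st.py
```

```text
t8.28 s=34.7 lat(+x)=1.5 z=133.5 N=15.8 Falong=-4.7 Flat=-0.1 yaw=78.4 tiltx=0.11 tilty=-0.34 deg
t8.40 s=37.6 lat(+x)=1.6 z=133.7 N=14.4 Falong=-2.6 Flat=-1.1 yaw=78.5 tiltx=0.20 tilty=-0.29 deg
t8.53 s=40.8 lat(+x)=1.5 z=133.8 N=15.3 Falong=-1.6 Flat=-2.1 yaw=78.5 tiltx=0.28 tilty=-0.20 deg
```

```bash
python3 -m crank '[{"linear":[-0.02,0.03,-0.042],"rot":[0.03,0.05,-0.04],"hand":0}]' >/dev/null;python3 st.py; python3 -m crank '[{"linear":[-0.02,0.04,-0.042],"rot":[0.03,0.05,-0.04],"hand":0}]'>/dev/null;python3 st.py;python3 -m crank '[{"linear":[-0.02,0.05,-0.042],"rot":[0.03,0.05,0]
,"hand":0}]'>/dev/null;python3 st.py
```

```text
t8.65 s=42.4 lat(+x)=1.6 z=133.4 N=15.0 Falong=-1.8 Flat=-3.0 yaw=78.4 tiltx=0.24 tilty=-0.08 deg
t8.78 s=44.6 lat(+x)=1.7 z=133.1 N=18.0 Falong=-2.0 Flat=-1.7 yaw=78.3 tiltx=0.21 tilty=0.02 deg
t8.90 s=47.4 lat(+x)=1.8 z=133.0 N=21.1 Falong=-1.8 Flat=-3.2 yaw=78.3 tiltx=0.19 tilty=0.12 deg
```

```bash
python3 -m crank '[{"linear":[-0.02,0.05,-0.036],"rot":[0.02,0.05,-0.03],"hand":0}]' >/dev/null;python3 st.py; python3 -m crank '[{"linear":[-0.02,0.05,-0.036],"rot":[0,0.05,0],"hand":0}]'>/dev/null;python3 st.py;python3 -m crank '[{"linear":[-0.02,0.05,-0.036],"rot":[0,0.05,0]
,"hand":0}]'>/dev/null;python3 st.py
```

```text
t9.03 s=49.5 lat(+x)=1.8 z=133.5 N=20.6 Falong=-6.9 Flat=-2.4 yaw=78.3 tiltx=0.14 tilty=0.10 deg
t9.15 s=51.2 lat(+x)=1.8 z=133.9 N=16.9 Falong=-6.7 Flat=-2.1 yaw=78.4 tiltx=0.08 tilty=-0.05 deg
t9.28 s=52.9 lat(+x)=1.8 z=134.2 N=15.0 Falong=-5.7 Flat=0.3 yaw=78.4 tiltx=0.03 tilty=-0.19 deg
```

```bash
python3 -m crank '[{"linear":[-0.02,0.05,-0.042],"rot":[0.02,0.05,-0.03],"hand":0}]' >/dev/null;python3 st.py; python3 -m crank '[{"linear":[-0.02,0.05,-0.044],"rot":[0.02,0.03,-0.03],"hand":0}]'>/dev/null;python3 st.py;python3 -m crank '[{"linear":[-0.02,0.05,-0.044],"rot":[0.03,0.03,0]
,"hand":0}]'>/dev/null;python3 st.py
```

```text
t9.40 s=54.9 lat(+x)=1.9 z=134.1 N=17.1 Falong=-5.1 Flat=-1.5 yaw=78.4 tiltx=-0.01 tilty=-0.21 deg
t9.53 s=57.1 lat(+x)=1.9 z=133.9 N=18.6 Falong=-2.6 Flat=-3.2 yaw=78.3 tiltx=0.05 tilty=-0.21 deg
t9.65 s=59.6 lat(+x)=1.9 z=133.8 N=19.3 Falong=-2.3 Flat=-3.0 yaw=78.4 tiltx=0.12 tilty=-0.13 deg
```

```bash
python3 -m crank '[{"linear":[-0.03,0.05,-0.043],"rot":[0.02,0.05,-0.04],"hand":0}]' >/dev/null;python3 st.py; python3 -m crank '[{"linear":[-0.03,0.05,-0.042],"rot":[0.02,0.05,-0.03],"hand":0}]'>/dev/null;python3 st.py;python3 -m crank '[{"linear":[-0.03,0.05,-0.040],"rot":[0.03,0.04,0]
,"hand":0}]'>/dev/null;python3 st.py;python3 -m crank '[{"linear":[-0.03,0.05,-0.038],"rot":[0.03,0.04,0]
,"hand":0}]'>/dev/null;python3 st.py
```

```text
t9.78 s=62.4 lat(+x)=1.7 z=133.8 N=19.5 Falong=-0.9 Flat=-1.5 yaw=78.2 tiltx=0.14 tilty=-0.07 deg
t9.90 s=65.3 lat(+x)=1.6 z=134.0 N=17.9 Falong=-1.4 Flat=-1.8 yaw=78.2 tiltx=0.19 tilty=-0.01 deg
t10.03 s=68.3 lat(+x)=1.6 z=134.3 N=17.3 Falong=-0.5 Flat=-1.7 yaw=78.2 tiltx=0.29 tilty=0.12 deg
t10.15 s=70.5 lat(+x)=1.4 z=134.7 N=18.2 Falong=-6.7 Flat=-0.8 yaw=78.3 tiltx=0.35 tilty=0.17 deg
```

```bash
python3 -m crank '[{"linear":[-0.03,0.05,-0.042],"rot":[0.02,0.07,-0.03],"hand":0}]' >/dev/null;python3 st.py; python3 -m crank '[{"linear":[-0.03,0.05,-0.043],"rot":[0.02,0.07,-0.03],"hand":0}]'>/dev/null;python3 st.py;python3 -m crank '[{"linear":[-0.03,0.05,-0.044],"rot":[0.03,0.06,0]
,"hand":0}]'>/dev/null;python3 st.py;python3 -m crank '[{"linear":[-0.03,0.05,-0.043],"rot":[0.03,0.06,0]
,"hand":0}]'>/dev/null;python3 st.py
```

```text
t10.28 s=72.6 lat(+x)=1.4 z=134.9 N=16.3 Falong=-5.4 Flat=1.3 yaw=78.3 tiltx=0.27 tilty=0.15 deg
t10.40 s=74.8 lat(+x)=1.5 z=134.9 N=14.7 Falong=-4.9 Flat=-0.1 yaw=78.2 tiltx=0.21 tilty=0.16 deg
t10.53 s=77.4 lat(+x)=1.6 z=134.9 N=16.2 Falong=-2.8 Flat=-0.6 yaw=78.3 tiltx=0.21 tilty=0.24 deg
t10.65 s=80.2 lat(+x)=1.7 z=134.8 N=15.8 Falong=-1.7 Flat=0.3 yaw=78.4 tiltx=0.22 tilty=0.36 deg
```

```bash
python3 -m crank '[{"linear":[-0.03,0.05,-0.042],"rot":[0.02,0.05,-0.03],"hand":0}]' >/dev/null;python3 st.py; python3 -m crank '[{"linear":[-0.03,0.05,-0.042],"rot":[0.02,0.05,-0.03],"hand":0}]'>/dev/null;python3 st.py
```

```text
t10.78 s=83.3 lat(+x)=1.7 z=134.8 N=17.1 Falong=-1.2 Flat=-2.1 yaw=78.3 tiltx=0.27 tilty=0.45 deg
t10.90 s=86.4 lat(+x)=1.6 z=134.9 N=17.8 Falong=-0.6 Flat=-1.6 yaw=78.2 tiltx=0.32 tilty=0.53 deg
```

```bash
python3 -m crank '[{"linear":[-0.03,0.05,-0.044],"rot":[-0.04,0.07,-0.03],"hand":0}]' >/dev/null;python3 st.py; python3 -m crank '[{"linear":[-0.03,0.05,-0.044],"rot":[-0.04,0.07,-0.03],"hand":0}]'>/dev/null;python3 st.py;python3 -m crank '[{"linear":[-0.03,0.05,-0.045],"rot":[-0.03,0.06,0]
,"hand":0}]'>/dev/null;python3 st.py;python3 -m crank '[{"linear":[-0.03,0.05,-0.047],"rot":[0,0.06,0]
,"hand":0}]'>/dev/null;python3 st.py
```

```text
t11.03 s=89.3 lat(+x)=1.6 z=134.9 N=19.3 Falong=-3.3 Flat=-2.0 yaw=78.1 tiltx=0.27 tilty=0.31 deg
t11.15 s=91.5 lat(+x)=1.6 z=135.2 N=19.6 Falong=-7.5 Flat=-0.9 yaw=78.0 tiltx=0.19 tilty=-0.01 deg
t11.28 s=93.4 lat(+x)=1.5 z=135.4 N=17.9 Falong=-6.0 Flat=-1.0 yaw=78.1 tiltx=0.14 tilty=-0.30 deg
t11.40 s=95.6 lat(+x)=1.6 z=135.3 N=18.0 Falong=-5.1 Flat=-0.1 yaw=78.2 tiltx=0.12 tilty=-0.41 deg
```

```bash
python3 -m crank '[{"linear":[-0.03,0.05,-0.046],"rot":[0,0.05,-0.03],"hand":0}]' >/dev/null;python3 st.py; python3 -m crank '[{"linear":[-0.03,0.05,-0.046],"rot":[0,0.05,-0.03],"hand":0}]'>/dev/null;python3 st.py
```

```text
t11.53 s=98.0 lat(+x)=1.5 z=135.3 N=18.1 Falong=-3.2 Flat=-0.9 yaw=78.2 tiltx=0.15 tilty=-0.49 deg
t11.65 s=100.8 lat(+x)=1.5 z=135.3 N=17.4 Falong=-1.4 Flat=-1.1 yaw=78.1 tiltx=0.20 tilty=-0.53 deg
```

Steady at 17–20 N; continuing.

```bash
python3 -m crank '[{"linear":[-0.03,0.05,-0.046],"rot":[0.06,0.06,0],"hand":0}]' >/dev/null;python3 st.py; python3 -m crank '[{"linear":[-0.03,0.05,-0.046],"rot":[0.06,0.06,0],"hand":0}]'>/dev/null;python3 st.py;python3 -m crank '[{"linear":[-0.03,0.05,-0.046],"rot":[0.03,0.06,0]
,"hand":0}]'>/dev/null;python3 st.py;python3 -m crank '[{"linear":[-0.03,0.05,-0.045],"rot":[0.03,0.06,0]
,"hand":0}]'>/dev/null;python3 st.py
```

```text
t11.78 s=103.9 lat(+x)=1.6 z=135.2 N=17.5 Falong=-0.5 Flat=-1.1 yaw=78.2 tiltx=0.22 tilty=-0.24 deg
t11.90 s=107.2 lat(+x)=1.7 z=135.2 N=18.8 Falong=-1.3 Flat=-1.5 yaw=78.3 tiltx=0.24 tilty=0.07 deg
t12.03 s=110.1 lat(+x)=1.7 z=135.3 N=20.1 Falong=-5.4 Flat=-2.2 yaw=78.4 tiltx=0.24 tilty=0.19 deg
t12.15 s=112.2 lat(+x)=1.6 z=135.5 N=16.4 Falong=-6.6 Flat=1.0 yaw=78.5 tiltx=0.21 tilty=0.23 deg
```

```bash
python3 -m crank '[{"linear":[-0.03,0.05,-0.046],"rot":[0,0.05,-0.03],"hand":0}]' >/dev/null;python3 st.py; python3 -m crank '[{"linear":[-0.03,0.05,-0.046],"rot":[0,0.05,-0.03],"hand":0}]'>/dev/null;python3 st.py;python3 -m crank '[{"linear":[-0.03,0.05,-0.046],"rot":[0.03,0.06,0]
,"hand":0}]'>/dev/null;python3 st.py
```

```text
t12.28 s=114.4 lat(+x)=1.6 z=135.4 N=17.1 Falong=-4.6 Flat=0.2 yaw=78.4 tiltx=0.23 tilty=0.14 deg
t12.40 s=116.8 lat(+x)=1.6 z=135.4 N=17.4 Falong=-4.3 Flat=-1.7 yaw=78.3 tiltx=0.27 tilty=0.06 deg
t12.53 s=119.6 lat(+x)=1.6 z=135.4 N=18.4 Falong=-2.5 Flat=-0.9 yaw=78.4 tiltx=0.27 tilty=0.18 deg
```

```bash
python3 -m crank '[{"linear":[-0.03,0.05,-0.046],"rot":[0,0.06,-0.03],"hand":0}]' >/dev/null;python3 st.py; python3 -m crank '[{"linear":[-0.03,0.05,-0.046],"rot":[0,0.06,-0.03],"hand":0}]'>/dev/null;python3 st.py;python3 -m crank '[{"linear":[-0.03,0.05,-0.046],"rot":[0,0.06,0]
,"hand":0}]'>/dev/null;python3 st.py;python3 -m crank '[{"linear":[-0.03,0.05,-0.045],"rot":[0,0.06,0]
,"hand":0}]'>/dev/null;python3 st.py
```

```text
t12.65 s=122.8 lat(+x)=1.7 z=135.3 N=16.8 Falong=-0.1 Flat=-1.2 yaw=78.3 tiltx=0.29 tilty=0.19 deg
t12.78 s=126.2 lat(+x)=1.6 z=135.2 N=18.9 Falong=-0.9 Flat=-1.4 yaw=78.2 tiltx=0.30 tilty=0.20 deg
t12.90 s=129.5 lat(+x)=1.6 z=135.3 N=18.4 Falong=-1.2 Flat=-2.3 yaw=78.3 tiltx=0.32 tilty=0.22 deg
t13.03 s=132.0 lat(+x)=1.5 z=135.3 N=17.1 Falong=-6.5 Flat=1.2 yaw=78.4 tiltx=0.28 tilty=0.14 deg
```

```bash
python3 -m crank '[{"linear":[-0.03,0.05,-0.046],"rot":[0,0.05,-0.03],"hand":0}]' >/dev/null;python3 st.py; python3 -m crank '[{"linear":[-0.03,0.05,-0.046],"rot":[0,0.05,-0.03],"hand":0}]'>/dev/null;python3 st.py;python3 -m crank '[{"linear":[-0.03,0.05,-0.046],"rot":[0.03,0.06,0]
,"hand":0}]'>/dev/null;python3 st.py
```

```text
t13.15 s=134.3 lat(+x)=1.4 z=135.2 N=18.0 Falong=-4.1 Flat=-0.1 yaw=78.3 tiltx=0.30 tilty=0.05 deg
t13.28 s=136.9 lat(+x)=1.4 z=135.2 N=17.3 Falong=-3.1 Flat=0.3 yaw=78.3 tiltx=0.34 tilty=-0.00 deg
t13.40 s=139.8 lat(+x)=1.5 z=135.2 N=17.2 Falong=-1.5 Flat=-0.4 yaw=78.3 tiltx=0.35 tilty=0.13 deg
```

```bash
python3 -m crank '[{"linear":[-0.03,0.05,-0.048],"rot":[0,0.08,-0.03],"hand":0}]' >/dev/null;python3 st.py; python3 -m crank '[{"linear":[-0.03,0.05,-0.048],"rot":[0,0.08,-0.03],"hand":0}]'>/dev/null;python3 st.py;python3 -m crank '[{"linear":[-0.03,0.05,-0.048],"rot":[0,0.08,0]
,"hand":0}]'>/dev/null;python3 st.py;python3 -m crank '[{"linear":[-0.03,0.05,-0.047],"rot":[0,0.08,0]
,"hand":0}]'>/dev/null;python3 st.py
```

```text
t13.53 s=143.2 lat(+x)=1.6 z=135.0 N=17.7 Falong=-1.3 Flat=-0.5 yaw=78.3 tiltx=0.29 tilty=0.15 deg
t13.65 s=146.8 lat(+x)=1.7 z=135.0 N=18.1 Falong=-0.4 Flat=-1.9 yaw=78.2 tiltx=0.23 tilty=0.18 deg
t13.78 s=150.3 lat(+x)=1.8 z=134.9 N=17.5 Falong=-3.3 Flat=-1.6 yaw=78.3 tiltx=0.15 tilty=0.21 deg
t13.90 s=152.6 lat(+x)=1.7 z=134.8 N=16.2 Falong=-7.2 Flat=1.1 yaw=78.4 tiltx=0.02 tilty=0.12 deg
```

```bash
python3 -m crank '[{"linear":[-0.03,0.05,-0.048],"rot":[0,0.06,-0.03],"hand":0}]' >/dev/null;python3 st.py; python3 -m crank '[{"linear":[-0.03,0.05,-0.048],"rot":[0,0.06,-0.03],"hand":0}]'>/dev/null;python3 st.py;python3 -m crank '[{"linear":[-0.03,0.05,-0.048],"rot":[0.03,0.06,0]
,"hand":0}]'>/dev/null;python3 st.py
```

```text
t14.03 s=154.9 lat(+x)=1.8 z=134.7 N=18.6 Falong=-4.8 Flat=0.9 yaw=78.3 tiltx=-0.00 tilty=0.03 deg
t14.15 s=157.5 lat(+x)=2.0 z=134.6 N=19.0 Falong=-3.5 Flat=0.7 yaw=78.2 tiltx=-0.01 tilty=-0.03 deg
t14.28 s=160.5 lat(+x)=2.1 z=134.6 N=19.0 Falong=-1.8 Flat=-1.3 yaw=78.3 tiltx=0.00 tilty=0.11 deg
```

```bash
python3 -m crank '[{"linear":[-0.04,0.045,-0.048],"rot":[0,0.04,-0.03],"hand":0}]' >/dev/null;python3 st.py; python3 -m crank '[{"linear":[-0.04,0.045,-0.048],"rot":[0,0.04,-0.03],"hand":0}]'>/dev/null;python3 st.py;python3 -m crank '[{"linear":[-0.04,0.045,-0.048],"rot":[0,0.04,0]
,"hand":0}]'>/dev/null;python3 st.py;python3 -m crank '[{"linear":[-0.04,0.045,-0.047],"rot":[0,0.04,0]
,"hand":0}]'>/dev/null;python3 st.py
```

```text
t14.40 s=163.5 lat(+x)=1.8 z=134.5 N=17.1 Falong=-0.2 Flat=0.1 yaw=78.2 tiltx=0.15 tilty=0.14 deg
t14.53 s=166.8 lat(+x)=1.5 z=134.4 N=15.8 Falong=-0.8 Flat=-0.3 yaw=78.2 tiltx=0.31 tilty=0.20 deg
t14.65 s=170.0 lat(+x)=1.2 z=134.4 N=15.7 Falong=-2.9 Flat=0.5 yaw=78.2 tiltx=0.46 tilty=0.24 deg
t14.78 s=172.1 lat(+x)=0.7 z=134.1 N=15.0 Falong=-7.8 Flat=2.8 yaw=78.3 tiltx=0.55 tilty=0.16 deg
```

```bash
python3 -m crank '[{"linear":[-0.04,0.045,-0.049],"rot":[0,0.04,-0.03],"hand":0}]' >/dev/null;python3 st.py; python3 -m crank '[{"linear":[-0.04,0.045,-0.049],"rot":[0,0.04,-0.03],"hand":0}]'>/dev/null;python3 st.py;python3 -m crank '[{"linear":[-0.04,0.045,-0.049],"rot":[0.03,0.04,0]
,"hand":0}]'>/dev/null;python3 st.py
```

```text
t14.90 s=174.1 lat(+x)=0.6 z=133.9 N=16.7 Falong=-5.8 Flat=2.2 yaw=78.3 tiltx=0.67 tilty=0.08 deg
t15.03 s=176.4 lat(+x)=0.5 z=133.9 N=17.1 Falong=-3.3 Flat=0.5 yaw=78.2 tiltx=0.81 tilty=0.04 deg
t15.15 s=179.2 lat(+x)=0.4 z=133.8 N=17.5 Falong=-2.1 Flat=-0.1 yaw=78.3 tiltx=0.97 tilty=0.20 deg
```

```bash
python3 -m crank '[{"linear":[-0.02,0.045,-0.053],"rot":[0,0.12,-0.03],"hand":0}]' >/dev/null;python3 st.py; python3 -m crank '[{"linear":[-0.02,0.045,-0.053],"rot":[0,0.12,-0.03],"hand":0}]'>/dev/null;python3 st.py;python3 -m crank '[{"linear":[-0.02,0.045,-0.053],"rot":[0,0.1,0]
,"hand":0}]'>/dev/null;python3 st.py
```

```text
t15.28 s=182.5 lat(+x)=1.1 z=133.6 N=18.7 Falong=-0.2 Flat=-2.7 yaw=78.2 tiltx=0.70 tilty=0.24 deg
t15.40 s=186.0 lat(+x)=1.6 z=133.3 N=19.5 Falong=0.3 Flat=-4.1 yaw=78.1 tiltx=0.41 tilty=0.30 deg
t15.53 s=189.5 lat(+x)=2.0 z=133.0 N=20.4 Falong=0.5 Flat=-3.7 yaw=78.2 tiltx=0.21 tilty=0.36 deg
```

```bash
python3 -m crank '[{"linear":[-0.02,0.045,-0.051],"rot":[0,0.1,-0.03],"hand":0}]' >/dev/null;python3 st.py; python3 -m crank '[{"linear":[-0.02,0.045,-0.051],"rot":[0,0.1,-0.03],"hand":0}]'>/dev/null;python3 st.py;python3 -m crank '[{"linear":[-0.03,0.045,-0.051],"rot":[0.03,0.06,0]
,"hand":0}]'>/dev/null;python3 st.py
```

```text
t15.65 s=192.4 lat(+x)=2.2 z=132.7 N=18.4 Falong=-5.9 Flat=-1.0 yaw=78.1 tiltx=-0.04 tilty=0.36 deg
t15.78 s=194.8 lat(+x)=2.5 z=132.5 N=18.7 Falong=-5.3 Flat=-1.1 yaw=78.1 tiltx=-0.30 tilty=0.30 deg
t15.90 s=197.3 lat(+x)=2.6 z=132.3 N=19.2 Falong=-3.4 Flat=-1.3 yaw=78.1 tiltx=-0.30 tilty=0.42 deg
```

```bash
python3 -m crank '[{"linear":[-0.04,0.04,-0.051],"rot":[-0.03,0.0,0],"hand":0}]' >/dev/null;python3 st.py; python3 -m crank '[{"linear":[-0.04,0.04,-0.051],"rot":[-0.03,0.03,0],"hand":0}]'>/dev/null;python3 st.py;python3 -m crank '[{"linear":[-0.035,0.04,-0.053],"rot":[-0.03,0.04,0]
,"hand":0}]'>/dev/null;python3 st.py
```

```text
t16.02 s=199.7 lat(+x)=2.2 z=132.2 N=19.0 Falong=-2.4 Flat=-1.7 yaw=78.2 tiltx=0.00 tilty=0.27 deg
t16.15 s=202.6 lat(+x)=1.9 z=132.2 N=18.1 Falong=0.7 Flat=-2.2 yaw=78.3 tiltx=0.21 tilty=0.18 deg
t16.27 s=205.8 lat(+x)=1.7 z=132.0 N=18.9 Falong=-0.6 Flat=-2.4 yaw=78.4 tiltx=0.35 tilty=0.10 deg
```

```bash
python3 -m crank '[{"linear":[-0.035,0.04,-0.053],"rot":[0,0.05,0],"hand":0}]' >/dev/null;python3 st.py; python3 -m crank '[{"linear":[-0.035,0.04,-0.053],"rot":[0,0.05,0],"hand":0}]'>/dev/null;python3 st.py;python3 -m crank '[{"linear":[-0.03,0.04,-0.053],"rot":[0,0.06,0]
,"hand":0}]'>/dev/null;python3 st.py
```

```text
t16.40 s=209.2 lat(+x)=1.5 z=131.8 N=18.2 Falong=0.0 Flat=-2.2 yaw=78.5 tiltx=0.45 tilty=0.18 deg
t16.52 s=212.3 lat(+x)=1.3 z=131.6 N=16.6 Falong=-3.3 Flat=-0.0 yaw=78.5 tiltx=0.53 tilty=0.25 deg
t16.65 s=214.3 lat(+x)=1.2 z=131.2 N=17.4 Falong=-6.4 Flat=1.6 yaw=78.6 tiltx=0.49 tilty=0.19 deg
```

```bash
python3 -m crank '[{"linear":[-0.025,0.04,-0.053],"rot":[0,0.07,-0.06],"hand":0}]' >/dev/null;python3 st.py; python3 -m crank '[{"linear":[-0.025,0.04,-0.053],"rot":[0,0.07,-0.06],"hand":0}]'>/dev/null;python3 st.py;python3 -m crank '[{"linear":[-0.025,0.04,-0.053],"rot":[0,0.07,-0.04]
,"hand":0}]'>/dev/null;python3 st.py
```

```text
t16.77 s=216.3 lat(+x)=1.4 z=130.8 N=18.6 Falong=-5.2 Flat=-1.3 yaw=78.4 tiltx=0.41 tilty=0.14 deg
t16.90 s=218.6 lat(+x)=1.7 z=130.5 N=19.0 Falong=-2.5 Flat=-2.3 yaw=78.2 tiltx=0.33 tilty=0.12 deg
t17.02 s=221.3 lat(+x)=1.8 z=130.3 N=20.0 Falong=-2.1 Flat=-1.4 yaw=78.1 tiltx=0.27 tilty=0.14 deg
```

```bash
python3 -m crank '[{"linear":[-0.025,0.04,-0.053],"rot":[0,0.07,-0.03],"hand":0}]' >/dev/null;python3 st.py; python3 -m crank '[{"linear":[-0.025,0.04,-0.053],"rot":[0,0.07,-0.03],"hand":0}]'>/dev/null;python3 st.py;python3 -m crank '[{"linear":[-0.03,0.04,-0.053],"rot":[0,0.06,0]
,"hand":0}]'>/dev/null;python3 st.py
```

```text
t17.15 s=224.5 lat(+x)=2.0 z=130.1 N=19.7 Falong=0.8 Flat=-4.0 yaw=78.0 tiltx=0.22 tilty=0.21 deg
t17.27 s=227.9 lat(+x)=2.0 z=129.9 N=19.2 Falong=1.3 Flat=-3.4 yaw=77.9 tiltx=0.18 tilty=0.31 deg
t17.40 s=231.4 lat(+x)=2.0 z=129.8 N=19.1 Falong=-0.1 Flat=-1.4 yaw=78.0 tiltx=0.21 tilty=0.41 deg
```

```bash
python3 -m crank '[{"linear":[-0.03,0.04,-0.053],"rot":[-0.04,0.06,0],"hand":0}]' >/dev/null;python3 st.py; python3 -m crank '[{"linear":[-0.03,0.04,-0.053],"rot":[-0.04,0.06,0],"hand":0}]'>/dev/null;python3 st.py;python3 -m crank '[{"linear":[-0.03,0.03,-0.053],"rot":[-0.02,0.06,0]
,"hand":0}]'>/dev/null;python3 st.py
```

```text
t17.52 s=234.9 lat(+x)=1.9 z=129.6 N=18.3 Falong=0.2 Flat=-2.4 yaw=78.0 tiltx=0.24 tilty=0.31 deg
t17.65 s=238.4 lat(+x)=1.8 z=129.3 N=18.0 Falong=0.1 Flat=-1.9 yaw=78.1 tiltx=0.26 tilty=0.21 deg
t17.77 s=241.5 lat(+x)=1.8 z=129.1 N=18.2 Falong=1.6 Flat=-3.2 yaw=78.2 tiltx=0.29 tilty=0.22 deg
```

```bash
python3 -m crank '[{"linear":[-0.03,0.02,-0.053],"rot":[0,0.06,0],"hand":0}]' >/dev/null;python3 st.py
```

```text
t17.90 s=243.9 lat(+x)=1.8 z=128.7 N=17.8 Falong=0.1 Flat=-2.7 yaw=78.3 tiltx=0.30 tilty=0.33 deg
```

```bash
python3 -m crank '[{"linear":[0,0,0.2],"rot":[0,0,0],"hand":0},{"linear":[0,0,0.3],"rot":[0,0,0],"hand":0},{"linear":[0,0,0.2],"rot":[0,0,0],"hand":0},{"linear":[-0.05,-0.3,0],"rot":[0,0,0],"hand":0},{"linear":[-0.12,-0.5,0.02],"rot":[0,0,0],"hand":0},{"linear":[-0.12,-0.5,0.02],"rot":[0,0,0],"hand":0},{"linear":[-0.12,-0.5,0.02],"rot":[0,0,0],"hand":0},{"linear":[-0.12,-0.5,0.02],"rot":[0,0,0],"hand":0},{"linear":[-0.12,-0.5,0.02],"rot":[0,0,0],"hand":0},{"linear":[-0.08,-0.3,0],"rot":[0,0,0],"hand":0},{"linear":[0,0,0],"rot":[0,0,0],"hand":0}]'; python3 st.py; python3 -c "
from h import *
corr(78.1,[.5040,-.090,.15])
save('scene','pics/s5.png')
a=cv2.imread('pics/s5.png')[180:290,170:320]
cv2.imwrite('pics/s5c.png',cv2.resize(a,(750,550),interpolation=2))"
```

```text
clock: 19.27
tool_pos: [0.4997, -0.0774, 0.1745]
orientation: [130.2, 89.7, 118.3]
force: [0.7, 1.2, -3.3]
opening: 0.0238
t19.27 s=41.2 lat(+x)=-8.0 z=174.5 N=-0.1 Falong=1.4 Flat=0.4 yaw=78.1 tiltx=-0.16 tilty=0.31 deg
t 19.27 pos [ 0.4997 -0.0774  0.1745] F [ 0.7  1.2 -3.3] open 0.0238 j6 -114.9 yyaw 78.13 xax [-0.0029  0.0053 -1.    ]
rot units [-0.06 -0.03 -0.01] shift units [ 0.071 -0.21  -0.408]
```

View pics/s5c.png

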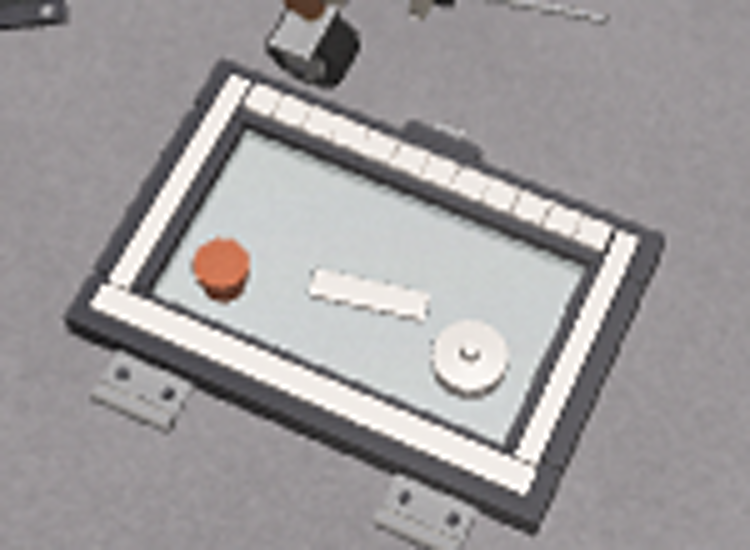

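The bead now looks straight in one line and the pane is intact. A second, lighter-feed pass confirms it by touch.

```bash
python3 -m crank '[{"linear":[0.08,-0.24,-0.2],"rot":[-0.06,-0.03,0],"hand":0},{"linear":[0,0,-0.3],"rot":[0,0,0],"hand":0},{"linear":[0,0,-0.07],"rot":[0,0,0],"hand":0}]'>/dev/null; python3 st.py;  python3 -m crank '[{"linear":[0,0,0],"rot":[0,0,0],"hand":0}]'; python3 st.py
```

```text
t19.70 s=28.8 lat(+x)=0.9 z=138.2 N=0.3 Falong=0.1 Flat=-0.2 yaw=78.3 tiltx=0.02 tilty=-0.01 deg
clock: 19.82
tool_pos: [0.5059, -0.0913, 0.1378]
orientation: [-125.8, 89.9, -137.5]
force: [-0.6, 0.4, -3.4]
opening: 0.0238
t19.82 s=28.9 lat(+x)=0.9 z=137.8 N=-0.2 Falong=0.3 Flat=-0.7 yaw=78.3 tiltx=-0.04 tilty=-0.04 deg
```

```bash
python3 -m crank '[{"linear":[-0.01,0,-0.04],"rot":[0,0,0],"hand":0},{"linear":[-0.02,0,-0.04],"rot":[0,0,0],"hand":0}]'>/dev/null; python3 st.py;  python3 -m crank '[{"linear":[-0.02,0.0,-0.04],"rot":[0,0.03,-0.02],"hand":0},{"linear":[-0.02,0.0,-0.04],"rot":[0,0.03,-0.02],"hand":0}]'>/dev/null; python3 st.py;python3 -m crank '[{"linear":[-0.02,0.02,-0.04],"rot":[0,0.04,-0.02],"hand":0},{"linear":[-0.02,0.05,-0.04],"rot":[0,0.04,0],"hand":0}]'>/dev/null; python3 st.py
```

```text
t20.07 s=29.0 lat(+x)=0.6 z=134.2 N=8.1 Falong=-0.1 Flat=-0.2 yaw=78.4 tiltx=0.13 tilty=-0.06 deg
t20.32 s=28.7 lat(+x)=0.7 z=132.6 N=15.6 Falong=-0.7 Flat=-2.3 yaw=78.3 tiltx=0.16 tilty=-0.12 deg
t20.57 s=32.4 lat(+x)=0.6 z=132.4 N=16.0 Falong=-1.9 Flat=-1.2 yaw=78.3 tiltx=0.18 tilty=-0.21 deg
```

```bash
python3 -m crank '[{"linear":[-0.02,0.06,-0.043],"rot":[0.02,0.05,0],"hand":0},{"linear":[-0.02,0.06,-0.043],"rot":[0.02,0.05,0],"hand":0}]'>/dev/null; python3 st.py;  python3 -m crank '[{"linear":[-0.02,0.06,-0.043],"rot":[0.02,0.05,-0.02],"hand":0},{"linear":[-0.02,0.06,-0.043],"rot":[0,0.05,-0.02],"hand":0}]'>/dev/null; python3 st.py;python3 -m crank '[{"linear":[-0.02,0.06,-0.043],"rot":[0,0.05,-0.02],"hand":0},{"linear":[-0.02,0.06,-0.043],"rot":[0,0.05,0],"hand":0}]'>/dev/null; python3 st.py
```

```text
t20.82 s=39.3 lat(+x)=0.5 z=132.6 N=19.0 Falong=-0.7 Flat=-1.8 yaw=78.4 tiltx=0.21 tilty=-0.10 deg
t21.07 s=46.3 lat(+x)=0.5 z=133.0 N=18.8 Falong=-1.6 Flat=-2.3 yaw=78.4 tiltx=0.24 tilty=-0.09 deg
t21.32 s=53.4 lat(+x)=0.4 z=133.4 N=18.5 Falong=-0.5 Flat=-1.2 yaw=78.4 tiltx=0.27 tilty=-0.17 deg
```

```bash
python3 -m crank '[{"linear":[-0.02,0.06,-0.043],"rot":[0.03,0.06,-0.02],"hand":0},{"linear":[-0.02,0.06,-0.043],"rot":[0.02,0.06,-0.02],"hand":0}]'>/dev/null; python3 st.py;  python3 -m crank '[{"linear":[-0.02,0.06,-0.043],"rot":[0.02,0.06,-0.02],"hand":0},{"linear":[-0.02,0.06,-0.043],"rot":[0.02,0.06,-0.02],"hand":0}]'>/dev/null; python3 st.py;python3 -m crank '[{"linear":[-0.02,0.06,-0.043],"rot":[0,0.06,-0.02],"hand":0},{"linear":[-0.02,0.06,-0.043],"rot":[0,0.06,0],"hand":0}]'>/dev/null; python3 st.py
```

```text
t21.57 s=60.6 lat(+x)=0.5 z=133.9 N=18.1 Falong=-1.2 Flat=-1.5 yaw=78.4 tiltx=0.23 tilty=0.03 deg
t21.82 s=68.0 lat(+x)=0.6 z=134.3 N=17.2 Falong=-2.0 Flat=-1.7 yaw=78.3 tiltx=0.19 tilty=0.18 deg
t22.07 s=75.4 lat(+x)=0.7 z=134.5 N=18.0 Falong=0.4 Flat=-1.8 yaw=78.4 tiltx=0.14 tilty=0.14 deg
```

```bash
python3 -m crank '[{"linear":[-0.02,0.06,-0.043],"rot":[0.02,0.06,-0.02],"hand":0},{"linear":[-0.02,0.06,-0.043],"rot":[0.02,0.06,-0.02],"hand":0}]'>/dev/null; python3 st.py;  python3 -m crank '[{"linear":[-0.02,0.06,-0.043],"rot":[0.02,0.06,-0.02],"hand":0},{"linear":[-0.02,0.06,-0.043],"rot":[0.02,0.06,-0.02],"hand":0}]'>/dev/null; python3 st.py
```

```text
t22.32 s=83.0 lat(+x)=0.7 z=134.8 N=16.9 Falong=-0.2 Flat=-2.4 yaw=78.3 tiltx=0.10 tilty=0.32 deg
t22.57 s=90.6 lat(+x)=0.8 z=135.0 N=15.7 Falong=-1.0 Flat=-1.2 yaw=78.3 tiltx=0.07 tilty=0.51 deg
```

Smooth. Continuing with slightly more press.

```bash
python3 -m crank '[{"linear":[-0.02,0.06,-0.047],"rot":[-0.03,0.05,-0.02],"hand":0},{"linear":[-0.02,0.06,-0.047],"rot":[-0.03,0.05,-0.02],"hand":0}]'>/dev/null; python3 st.py;  python3 -m crank '[{"linear":[-0.02,0.06,-0.047],"rot":[-0.02,0.05,-0.02],"hand":0},{"linear":[-0.02,0.06,-0.047],"rot":[-0.02,0.05,-0.02],"hand":0}]'>/dev/null; python3 st.py;python3 -m crank '[{"linear":[-0.02,0.06,-0.047],"rot":[0,0.05,-0.02],"hand":0},{"linear":[-0.02,0.06,-0.047],"rot":[0,0.05,0],"hand":0}]'>/dev/null; python3 st.py
```

```text
t22.82 s=98.1 lat(+x)=0.8 z=135.0 N=20.1 Falong=-1.3 Flat=-3.5 yaw=78.2 tiltx=0.12 tilty=0.19 deg
t23.07 s=105.8 lat(+x)=0.6 z=135.2 N=18.7 Falong=-0.6 Flat=-2.0 yaw=78.1 tiltx=0.17 tilty=-0.03 deg
t23.32 s=113.6 lat(+x)=0.5 z=135.3 N=17.9 Falong=-0.2 Flat=-2.3 yaw=78.2 tiltx=0.23 tilty=-0.02 deg
```

```bash
python3 -m crank '[{"linear":[-0.02,0.06,-0.047],"rot":[0,0.05,-0.02],"hand":0},{"linear":[-0.02,0.06,-0.047],"rot":[0,0.05,-0.02],"hand":0}]'>/dev/null; python3 st.py;  python3 -m crank '[{"linear":[-0.02,0.06,-0.047],"rot":[0,0.05,-0.02],"hand":0},{"linear":[-0.02,0.06,-0.047],"rot":[0,0.05,-0.02],"hand":0}]'>/dev/null; python3 st.py;python3 -m crank '[{"linear":[-0.025,0.06,-0.048],"rot":[0,0.05,-0.02],"hand":0},{"linear":[-0.025,0.06,-0.048],"rot":[0,0.05,0],"hand":0}]'>/dev/null; python3 st.py
```

```text
t23.57 s=121.6 lat(+x)=0.4 z=135.3 N=17.6 Falong=-0.4 Flat=-2.7 yaw=78.1 tiltx=0.29 tilty=0.01 deg
t23.82 s=129.6 lat(+x)=0.3 z=135.3 N=18.2 Falong=-0.8 Flat=-1.2 yaw=78.1 tiltx=0.36 tilty=0.04 deg
t24.07 s=137.9 lat(+x)=0.1 z=135.2 N=17.1 Falong=-0.8 Flat=-1.0 yaw=78.1 tiltx=0.48 tilty=0.11 deg
```

```bash
python3 -m crank '[{"linear":[-0.025,0.06,-0.049],"rot":[0,0.05,-0.02],"hand":0},{"linear":[-0.025,0.06,-0.049],"rot":[0,0.05,-0.02],"hand":0}]'>/dev/null; python3 st.py;  python3 -m crank '[{"linear":[-0.025,0.06,-0.049],"rot":[0,0.05,-0.02],"hand":0},{"linear":[-0.025,0.06,-0.049],"rot":[0,0.05,-0.02],"hand":0}]'>/dev/null; python3 st.py
```

```text
t24.32 s=146.2 lat(+x)=-0.1 z=135.0 N=16.6 Falong=-0.7 Flat=-1.1 yaw=78.1 tiltx=0.61 tilty=0.18 deg
t24.57 s=154.8 lat(+x)=-0.3 z=134.8 N=16.8 Falong=0.3 Flat=-0.8 yaw=78.0 tiltx=0.75 tilty=0.27 deg
```

```bash
python3 -m crank '[{"linear":[-0.01,0.05,-0.053],"rot":[-0.02,0.1,0],"hand":0},{"linear":[-0.01,0.05,-0.053],"rot":[-0.02,0.1,0],"hand":0}]'>/dev/null; python3 st.py;  python3 -m crank '[{"linear":[-0.015,0.05,-0.052],"rot":[-0.02,0.08,0],"hand":0},{"linear":[-0.015,0.05,-0.052],"rot":[-0.02,0.08,0],"hand":0}]'>/dev/null; python3 st.py;python3 -m crank '[{"linear":[-0.02,0.05,-0.052],"rot":[0,0.07,0],"hand":0},{"linear":[-0.02,0.05,-0.052],"rot":[0,0.07,0],"hand":0}]'>/dev/null; python3 st.py
```

```text
t24.82 s=162.1 lat(+x)=0.7 z=134.4 N=21.0 Falong=-0.1 Flat=-3.7 yaw=78.2 tiltx=0.30 tilty=0.15 deg
t25.07 s=169.4 lat(+x)=1.1 z=134.1 N=21.0 Falong=0.3 Flat=-3.5 yaw=78.3 tiltx=0.02 tilty=0.03 deg
t25.32 s=176.9 lat(+x)=1.2 z=133.9 N=17.3 Falong=-0.7 Flat=-2.6 yaw=78.5 tiltx=-0.10 tilty=0.13 deg
```

```bash
python3 -m crank '[{"linear":[-0.02,0.05,-0.052],"rot":[0,0.07,0],"hand":0},{"linear":[-0.02,0.05,-0.052],"rot":[0,0.07,0],"hand":0}]'>/dev/null; python3 st.py;  python3 -m crank '[{"linear":[-0.02,0.05,-0.052],"rot":[-0.02,0.07,0],"hand":0},{"linear":[-0.02,0.05,-0.052],"rot":[-0.02,0.07,0],"hand":0}]'>/dev/null; python3 st.py;python3 -m crank '[{"linear":[-0.025,0.05,-0.052],"rot":[0,0.07,0],"hand":0},{"linear":[-0.025,0.05,-0.052],"rot":[0,0.07,0],"hand":0}]'>/dev/null; python3 st.py
```

```text
t25.57 s=184.4 lat(+x)=1.3 z=133.6 N=18.3 Falong=-0.7 Flat=-1.8 yaw=78.6 tiltx=-0.21 tilty=0.25 deg
t25.82 s=191.9 lat(+x)=1.5 z=133.2 N=18.1 Falong=-0.4 Flat=-0.7 yaw=78.7 tiltx=-0.32 tilty=0.17 deg
t26.07 s=199.7 lat(+x)=1.4 z=132.8 N=15.6 Falong=-0.2 Flat=-0.9 yaw=78.9 tiltx=-0.39 tilty=0.31 deg
```

```bash
python3 -m crank '[{"linear":[-0.03,0.05,-0.054],"rot":[-0.02,0.02,-0.08],"hand":0},{"linear":[-0.03,0.05,-0.054],"rot":[-0.02,0.04,-0.05],"hand":0}]'>/dev/null; python3 st.py;  python3 -m crank '[{"linear":[-0.03,0.05,-0.054],"rot":[-0.02,0.05,-0.05],"hand":0},{"linear":[-0.03,0.05,-0.054],"rot":[-0.02,0.05,-0.03],"hand":0}]'>/dev/null; python3 st.py;python3 -m crank '[{"linear":[-0.03,0.05,-0.055],"rot":[0,0.06,0],"hand":0},{"linear":[-0.03,0.05,-0.055],"rot":[0,0.06,0],"hand":0}]'>/dev/null; python3 st.py
```

```text
t26.32 s=207.3 lat(+x)=0.8 z=132.2 N=17.8 Falong=-0.2 Flat=-0.9 yaw=78.4 tiltx=-0.05 tilty=0.27 deg
t26.57 s=215.2 lat(+x)=0.4 z=131.8 N=15.6 Falong=0.2 Flat=-1.1 yaw=78.1 tiltx=0.14 tilty=0.24 deg
t26.82 s=223.4 lat(+x)=0.2 z=131.3 N=15.3 Falong=-0.3 Flat=-0.1 yaw=78.3 tiltx=0.25 tilty=0.44 deg
```

```bash
python3 -m crank '[{"linear":[-0.03,0.05,-0.055],"rot":[0,0.06,-0.03],"hand":0},{"linear":[-0.03,0.05,-0.055],"rot":[0,0.06,-0.03],"hand":0}]'>/dev/null; python3 st.py;  python3 -m crank '[{"linear":[-0.03,0.05,-0.055],"rot":[-0.02,0.06,-0.03],"hand":0},{"linear":[-0.03,0.04,-0.055],"rot":[-0.02,0.06,0],"hand":0}]'>/dev/null; python3 st.py
```

```text
t27.07 s=231.6 lat(+x)=0.1 z=130.7 N=15.8 Falong=0.1 Flat=0.3 yaw=78.2 tiltx=0.36 tilty=0.65 deg
t27.32 s=239.3 lat(+x)=-0.0 z=130.1 N=16.2 Falong=0.3 Flat=-1.1 yaw=78.1 tiltx=0.46 tilty=0.66 deg
```

```bash
python3 -m crank '[{"linear":[0,0,0.2],"rot":[0,0,0],"hand":0},{"linear":[0,0,0.5],"rot":[0,0,0],"hand":0},{"linear":[0,0,0.5],"rot":[0,0,0],"hand":0},{"linear":[0,0,0.3],"rot":[0,0,0],"hand":0},{"linear":[-0.05,-0.3,0.02],"rot":[0,0,0.4],"hand":0},{"linear":[-0.14,-0.5,0.02],"rot":[0,0,0.5],"hand":0},{"linear":[-0.14,-0.5,0.02],"rot":[0,0,0.5],"hand":0},{"linear":[-0.14,-0.5,0.02],"rot":[0,0,0.5],"hand":0},{"linear":[-0.14,-0.5,0.02],"rot":[0,0,0.5],"hand":0},{"linear":[-0.14,-0.5,0.02],"rot":[0,0,0.5],"hand":0},{"linear":[-0.14,-0.5,0.02],"rot":[0,0,0.5],"hand":0},{"linear":[-0.14,-0.5,0.02],"rot":[0,0,0.5],"hand":0},{"linear":[-0.14,-0.5,0.02],"rot":[0,0,0.5],"hand":0},{"linear":[-0.14,-0.5,0.02],"rot":[0,0,0.5],"hand":0},{"linear":[0,0,0],"rot":[0,0,0],"hand":0}]'; python3 -c "
from h import *
corr(111.5,[.4246,-.314,.2])"
```

```text
clock: 29.2
tool_pos: [0.459, -0.1822, 0.2388]
orientation: [90.9, 89.1, 104.3]
force: [0.0, -0.6, -3.3]
opening: 0.0239
t 29.2 pos [ 0.459  -0.1822  0.2388] F [ 0.  -0.6 -3.3] open 0.0239 j6 -76.7 yyaw 103.44 xax [-0.0039  0.0151 -0.9999]
rot units [-0.17 -0.06  1.61] shift units [-0.574 -2.197 -0.647]
```

```bash
python3 -m crank '[{"linear":[-0.14,-0.45,0],"rot":[-0.1,-0.05,0.4],"hand":0},{"linear":[-0.14,-0.5,0],"rot":[-0.05,0,0.4],"hand":0},{"linear":[-0.14,-0.5,0],"rot":[0,0,0.4],"hand":0},{"linear":[-0.1,-0.4,0],"rot":[0,0,0.3],"hand":0},{"linear":[-0.05,-0.2,0],"rot":[0,0,0],"hand":0},{"linear":[0,0,0],"rot":[0,0,0],"hand":0}]'; python3 -c "
from h import *
corr(111.55,[.4246,-.314,.2])"
```

```text
clock: 29.95
tool_pos: [0.4228, -0.3058, 0.2394]
orientation: [77.7, 89.7, 98.7]
force: [-0.2, -0.4, -3.0]
opening: 0.0237
t 29.95 pos [ 0.4228 -0.3058  0.2394] F [-0.2 -0.4 -3. ] open 0.0237 j6 -54.4 yyaw 111.05 xax [-7.0e-04  4.3e-03 -1.0e+00]
rot units [-0.05 -0.01  0.1 ] shift units [ 0.03  -0.136 -0.656]
```

```bash
python3 -m crank '[{"linear":[0.03,-0.13,-0.3],"rot":[-0.05,-0.01,0.1],"hand":0},{"linear":[0,0,-0.3],"rot":[0,0,0],"hand":0},{"linear":[0,0,-0.2],"rot":[0,0,0],"hand":0},{"linear":[0,0,0],"rot":[0,0,0],"hand":0}]'; python3 -c "
from h import *
corr(111.55,[.4246,-.314,.1088])
save('scene','pics/s6.png')
a=cv2.imread('pics/s6.png')[60:200,80:240];cv2.imwrite('pics/s6c.png',cv2.resize(a,None,fx=4,fy=4,interpolation=cv2.INTER_CUBIC))"
```

```text
clock: 30.45
tool_pos: [0.4258, -0.3112, 0.1907]
orientation: [-6.9, 89.9, 14.6]
force: [0.2, -0.7, -3.0]
opening: 0.0234
t 30.45 pos [ 0.4258 -0.3112  0.1907] F [ 0.2 -0.7 -3. ] open 0.0234 j6 -53.5 yyaw 111.56 xax [ 1.6e-03  4.0e-04 -1.0e+00]
rot units [-0.    0.02 -0.  ] shift units [-0.019 -0.047 -1.365]
```

View pics/s6c.png

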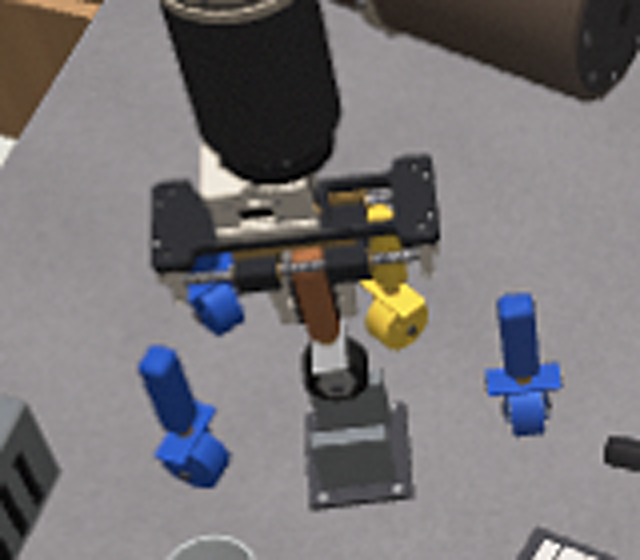

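```bash
python3 -m crank '[{"linear":[-0.02,-0.045,-0.15],"rot":[0,0.02,0],"hand":0},{"linear":[0,0,-0.1],"rot":[0,0,0],"hand":0}]'; python3 -c "
from h import *
corr(111.55,[.4246,-.314,.1088])"
```

```text
clock: 30.75
tool_pos: [0.4259, -0.3143, 0.1771]
orientation: [-40.4, 89.8, -18.8]
force: [0.0, 0.5, -2.9]
opening: 0.0237
t 30.75 pos [ 0.4259 -0.3143  0.1771] F [ 0.   0.5 -2.9] open 0.0237 j6 -53.2 yyaw 111.6 xax [ 0.0033 -0.0011 -1.    ]
rot units [ 0.01  0.04 -0.01] shift units [-0.022  0.005 -1.138]
```

```bash
python3 -m crank '[{"linear":[-0.02,0.005,-0.12],"rot":[0.01,0.04,0],"hand":0},{"linear":[-0.01,0.005,-0.12],"rot":[0,0.03,0],"hand":0},{"linear":[-0.01,0.005,-0.12],"rot":[0,0.02,0],"hand":0}]'; python3 -c "
from h import *
corr(111.55,[.4246,-.314,.1088])"
```

```text
clock: 31.12
tool_pos: [0.4234, -0.3136, 0.1542]
orientation: [162.4, 89.7, -176.0]
force: [-0.1, 0.6, -3.7]
opening: 0.0234
t 31.12 pos [ 0.4234 -0.3136  0.1542] F [-0.1  0.6 -3.7] open 0.0234 j6 -53.4 yyaw 111.58 xax [-4.7e-03 -3.0e-04 -1.0e+00]
rot units [ 0.   -0.05 -0.01] shift units [ 0.02  -0.007 -0.756]
```

No contact with the cheeks; carrying on down.

```bash
python3 -m crank '[{"linear":[0.02,-0.005,-0.12],"rot":[0,-0.05,0],"hand":0},{"linear":[0,0,-0.12],"rot":[0,0,0],"hand":0},{"linear":[0,0,-0.12],"rot":[0,0,0],"hand":0}]'; python3 -c "
from h import *
corr(111.55,[.4246,-.314,.1088])"
```

```text
clock: 31.5
tool_pos: [0.4246, -0.3139, 0.1309]
orientation: [-152.1, 90.0, -130.5]
force: [-0.8, -0.7, -3.0]
opening: 0.0237
t 31.5 pos [ 0.4246 -0.3139  0.1309] F [-0.8 -0.7 -3. ] open 0.0237 j6 -53.3 yyaw 111.58 xax [-3.e-04 -3.e-04 -1.e+00]
rot units [ 0.   -0.   -0.01] shift units [-0.001 -0.002 -0.369]
```

```bash
python3 -m crank '[{"linear":[0,0,-0.12],"rot":[0,0,0],"hand":0},{"linear":[0,0,-0.1],"rot":[0,0,0],"hand":0},{"linear":[0,0,-0.06],"rot":[0,0,0],"hand":0}]'; python3 -c "
from h import *
corr(111.55,[.4246,-.314,.1088])"; python3 -m crank '[{"linear":[0,0,-0.04],"rot":[0,0,0],"hand":0},{"linear":[0,0,-0.02],"rot":[0,0,0],"hand":0}]'
```

```text
clock: 31.88
tool_pos: [0.4245, -0.3138, 0.1126]
orientation: [171.2, 90.0, -167.2]
force: [-0.5, -0.2, -2.4]
opening: 0.024
t 31.88 pos [ 0.4245 -0.3138  0.1126] F [-0.5 -0.2 -2.4] open 0.024 j6 -53.3 yyaw 111.58 xax [-8.e-04 -2.e-04 -1.e+00]
rot units [ 0.   -0.01 -0.01] shift units [ 0.001 -0.003 -0.063]
clock: 32.12
tool_pos: [0.4245, -0.3139, 0.109]
orientation: [177.6, 89.9, -160.8]
force: [-3.1, 4.5, 8.9]
opening: 0.0239
```

```bash
python3 -m crank '[{"linear":[0,0,0.01],"rot":[0,0,0],"hand":0},{"linear":[0,0,0],"rot":[0,0,0],"hand":0}]'; python3 -m crank '[{"linear":[0,0,0],"rot":[0,0,0],"hand":0.5},{"linear":[0,0,0],"rot":[0,0,0],"hand":0.8},{"linear":[0,0,0],"rot":[0,0,0],"hand":1},{"linear":[0,0,0],"rot":[0,0,0],"hand":1},{"linear":[0,0,0],"rot":[0,0,0],"hand":1},{"linear":[0,0,0],"rot":[0,0,0],"hand":1},{"linear":[0,0,0],"rot":[0,0,0],"hand":1}]'
```

```text
clock: 32.38
tool_pos: [0.4248, -0.314, 0.11]
orientation: [-126.0, 90.0, -104.4]
force: [-0.6, 0.2, -2.7]
opening: 0.0241
clock: 33.25
tool_pos: [0.426, -0.3146, 0.1112]
orientation: [-62.1, 89.8, -40.4]
force: [-0.3, -0.8, 0.1]
opening: 0.0858
```

```bash
python3 -m crank '[{"linear":[0,0,0.3],"rot":[0,0,0],"hand":1},{"linear":[0,0,0.5],"rot":[0,0,0],"hand":1},{"linear":[0,0,0.5],"rot":[0,0,0],"hand":1},{"linear":[0,0,0.5],"rot":[0,0,0],"hand":1},{"linear":[-0.3,-0.6,0.2],"rot":[0,0,0],"hand":1},{"linear":[-0.4,-0.8,0],"rot":[0,0,0],"hand":1},{"linear":[-0.4,-0.8,0],"rot":[0,0,0],"hand":1},{"linear":[-0.4,-0.8,0],"rot":[0,0,0],"hand":1},{"linear":[-0.4,-0.8,0],"rot":[0,0,0],"hand":1},{"linear":[-0.3,-0.6,0],"rot":[0,0,0],"hand":1},{"linear":[0,0,0],"rot":[0,0,0],"hand":1},{"linear":[0,0,0],"rot":[0,0,0],"hand":1}]'; python3 -c "
from h import *
s=save('scene','pics/s7.png');t=save('top','pics/t7.png')
a=cv2.imread('pics/s7.png');b=cv2.imread('pics/t7.png')
cv2.imwrite('pics/s7c.png',cv2.resize(a[100:290,100:320],(770,590),interpolation=2));cv2.imwrite('pics/t7c.png',cv2.resize(b[100:260,185:410],(790,562),interpolation=2))
for n,s in(('s',s),('t',t)):
  P=cloud(s); A=np.array([.4990,-.1194]);B=np.array([.5486,.1155]);e=(B-A)/np.linalg.norm(B-A);nn=np.array([e[1],-e[0]])
  d=P[...,:2]-A;S=d@e;L=d@nn
  print(n,[round(float(np.nanmedian(P[...,2][(abs(S-c)<.008)&(abs(L)<.006)])*1e3),1) for c in np.arange(.01,.24,.02)])
"
```

```text
clock: 34.75
tool_pos: [0.2885, -0.5859, 0.2344]
orientation: [-68.8, 89.8, -47.0]
force: [0.1, -0.1, -1.0]
opening: 0.0876
s [39.5, 40.4, 38.4, 38.9, 39.7, 38.9, 40.0, 40.1, 38.7, 37.9, 38.4, 38.3]
t [39.1, 40.0, 39.6, 38.7, 39.6, 38.1, 38.7, 38.5, 38.7, 39.7, 38.2, 38.5]
```

View pics/s7c.png

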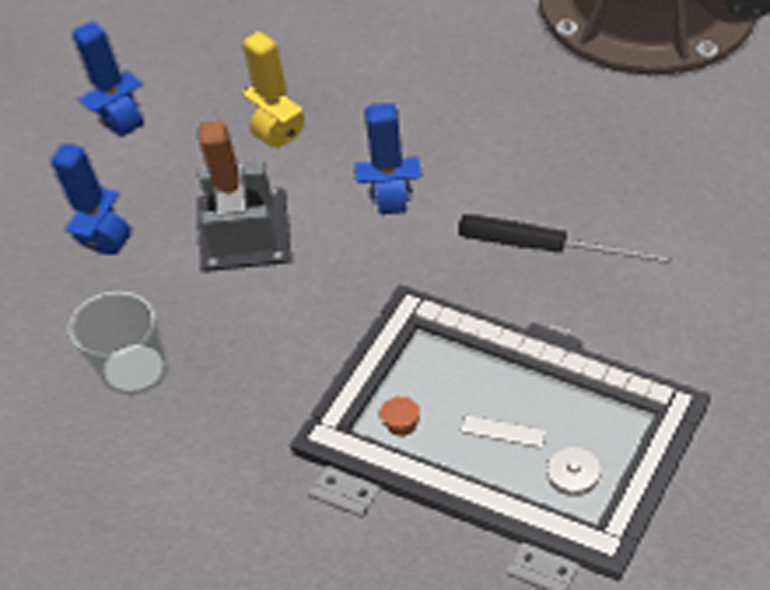

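View pics/t7c.png

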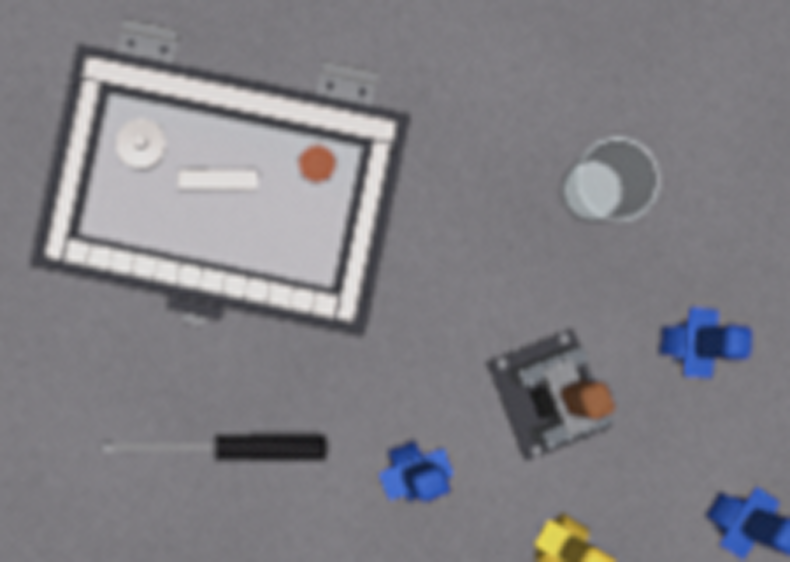

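The roller (top crop 590,400) hangs upright in the stand. The bead lies flat at about 39 mm over its length, the pane is whole, and the other things look unmoved.

```bash
python3 -c "
from plant import ticket
print(ticket.close_job())"
```

```text
the job is handed in; nothing more can be done
None
```

The bead is rolled home along its whole length, and the roller hangs upright in its stand again, released. I handed the job in at about 35 s of the 69 s allowed.

**What I did:** I took the wooden-handled roller from its stand. I rolled the bead from the tucked-in end to the free end at mostly 17–20 N, then made a second full pass to check it by touch.

**Rolling force:** the readings ranged from 14 to 22 N, with the highest at about 22.4 N on the first raised edge. I read the force only once every row or two, so a brief higher peak could have been missed. It also fell below 17 N in places: on the first pass mainly while climbing section edges, and on the second over the last part. The first pass held 18–20 N over most of that last part.

**Last checks:**
- **Bead:** on the second pass the wheel met no steps. The depth readings put the bead top at 38–40 mm, against 39 mm when home. That spread is camera noise, so it cannot rule out an error of a millimetre.
- **Hatch and surroundings:** the pictures show the pane intact. The look-alikes and the other things in the last close views looked unmoved. The two bottles were outside those views, and the arm never went near them.
- **Robot:** the arm is clear of everything, with the gripper open.

No check failed.

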